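# Interleave and stack a marble serving slab in its corner rack

### The job

Put the second marble serving slab away: lay the grey separator flat and square on the slab already in the steel corner rack and let go of it, then slide the other slab off the chopping board onto the separator, without picking it up or tipping it, and push it square and flush against both rack walls, right above the slab below. The stored slab and the separator must stay in line under it; leave the tin and the ramekin alone.

Things in the scene. Friction and masses are not known exactly. Their poses are not given: they have to be found in the camera images.
- slab_rack: fixed steel corner rack: base plate, upper face 8 mm above the worktop, and two walls 66 mm high: back wall on its +x side (inner face at x = +75 mm), end wall on its +y side (inner face at y = +52.5 mm), each 3 mm thick. The -x and -y sides are open (base ends at -83 and -58.5 mm). Origin: at worktop height, under the centre of a slab flush in the corner; z up
- chopping_board: fixed laminated wooden chopping board, 200 (x) x 160 (y) mm, upper face 36 mm above the worktop, a little way off the rack's open -y side. Origin: centre of its underside at worktop height
- stored_slab: white marble serving slab 150 (x) x 105 (y) x 18 mm, 0.8 kg, loose, lying in the rack's corner. Origin: centre of its underside; z up. Its upper face is 26 mm above the worktop
- next_slab: the same kind of white marble slab, 150 (x) x 105 (y) x 18 mm, 0.55 to 0.9 kg, lying flat on the chopping board (its underside 36 mm above the worktop), too wide to grip. Origin: centre of its underside; z up
- separator: stiff grey plastic sheet 146 (x) x 102 (y) x 6 mm, 90 g, flat on the worktop, with two finger slots through it either side of a bar across its middle: the bar is 20 mm wide in x and is pinched across x; each slot is 36 mm in x (10 to 46 mm off centre) and 60 mm in y, so the fingers enter part open (about 45 mm). Origin: centre of its underside
- tin: bystander: low plain steel tin, 86 mm across, 40 mm high, behind the work. Origin: centre of its underside
- ramekin: bystander: brown glazed ramekin, 69 mm across, 34 mm high, at the right. Origin: centre of its underside
Mind the look-alikes: they are no part of the job. Leave any pink look-alike of the next_slab alone.

How it is judged:
By the outcome, as a careful person would: the job done as asked, in the order asked, and still so for the second after the job is handed in, with the robot touching nothing.
It also fails if it takes over 72 s, if anything falls off the work surface, if the arm or the gripper's body presses on something with over 40 N, if the wrist force passes 120 N, or if a joint passes its speed limit or range.

### The arm

A 6-joint arm with a two-finger parallel gripper is mounted at the origin on a cart in front of the work surface, level with it; the furniture and walls round the work are solid. World frame = base frame: x ahead of the robot, y to its left, z up, the work surface at z = 0. Lengths are in m, angles in rad, forces in N, time in s.
With the tool pointing down it reaches from about 0.325 to 0.925 m from the base axis. Payload 3.1 kg.
Tool frame: the origin (TCP) lies on the centre line of the jaws, within the pads' length; the fingertips stand tcp_to_tips ahead of it and the grasp point (between the pads) lies 11 mm behind it (tcp_to_tips is the distance from the TCP to the fingertips, in m); z points along the fingers, y is the line along which they close (so a half turn about z gives the same grasp; the last joint's range is limited). The gripper opens to 85 mm and grips with 20 to 120 N. Pads are 22 mm wide; open, the fingers measure 114 mm over their backs; the gripper's body (76 mm by 85 mm) begins 54 mm behind the grasp point. The pads swing forward as they close: fully open they stand 13 mm farther back than shut.
Start: joints at [1.098, 0.217, 1.613, -0, 1.311, -0.112], TCP at [0.221, 0.585, 0.239] pointing down, gripper open.
Joint ranges: [-2.75, 2.75], [-0.78, 2.1], [0.31, 2.55], [-1.13, 4.27], [0.13, 2.63], [-2.58, 2.58]. Speed limits (rad/s): [2.79, 2.79, 3.14, 3.14, 3.14, 3.14].

### API

Orientations are given as a rotation vector (axis times angle).
In Python, from workcell import * gives the robot as it stands.
- The arm moves only by the tool drive_tool, never from a script. Its argument "series" is a list of rows, each an object of numbers: "hand": the finger opening in mm, from 0 to 85.4; "x", "y", "z": the shift along the tool's x, y, z scaled (see below); "ax", "ay", "az": the turn, a rotation vector about the tool's x, y, z scaled (see below). A call has 1 to 8 rows; each row is the pose to reach, as a shift and turn from the pose commanded when the call began, along the tool's axes at that moment, turning the shorter way round; what a row does not reach only later rows make up. The controller multiplies each number of a shift by 0.3 m and each number of a turn by 180 degrees. A row lasts 1/10 s, in which the tool goes at most 50 mm and 8.59 degrees, less where a joint would pass 70% of its speed; a pose out of reach is approached as far as the arm can. A call with a number of a shift or a turn outside -1 to 1 is refused whole. A call with a gripper value outside its range is refused whole. The fingers move at their own pace and stop on an object; "force" is the grip in N (left out, the last holds). Time passes only in rows, so rows that repeat a pose let the fingers close. It gives the time, the measured TCP pose, the force, the opening and the grip force at its end, in the units of the state.
- sense(): the state, without advancing time (a new reading comes with each control period).
- camera(name): name is "side" or "top"; returns a dict with "pixels" (480x640x3 uint8, blue, green, red), "fx", "fy", "cx", "cy" (pixels), "distortion" ([k1, k2, p1, p2, k3] as OpenCV has them; the pictures are not rectified), "R" (3x3) and "t" (3): a world point X has camera coordinates R X + t. Camera axes: x right, y down, z forward; pixel columns grow to the right and rows downward; lengths in m; the calibration is good to about 2 mm. A picture is of the moment at which its call begins. There is no depth.
- close_job(): hands the job in; it is judged then, once.
Trained networks look in a picture, given as the dict that the camera call returned (one of the last four; its "shot" number tells which), for a name from the list of things; names that differ only in an ending like _2 or _b are one class to them, and where a whole thing is asked for, a point or a joint stands for the part that bears it (a point fixed in the world has none). Each returns a list of dicts, best first, with "confidence" (0 to 1); they miss things now and then, are a little off and sometimes report something else, mostly with a low value. They report only what shows in the picture. A call takes as long as a camera call. They do not tell look-alikes from the thing itself.
- boxes_of(picture, label): "bbox" ([left, top, right, bottom] in pixels, round what is visible of it).
The state is a dict: "time_s": time; "joint_pos": joint angles; "qd": joint speeds; "effort": joint torques, N m; "eef_pos": TCP position; "tcp_rot": TCP orientation; "ft_force": force on the tool from outside, world axes, zero at the start; "moment": the same for the moment, N m; "width": finger opening in m; "gripper_force": force on a finger pad.
Only numpy, scipy, OpenCV 4.12 (cv2) and the standard library are available. Lean on these libraries where they do the work, as an engineer would, in place of code of your own. Each camera call takes 0.05 s, during which the arm holds its last target. There are 200 camera calls.

## Working session

There is one attempt and no reset: what is moved stays moved. The work goes in short steps, Python scripts to look and compute and a tool call to move; the robot and the scene stay as the last step left them, time stands still between calls to the robot, and variables do not carry over. Pictures are saved under pics/ and viewed, at most 10 in all, crops included, and the job is handed in when it is done.

Besides the shell and the picture viewer there is one more tool, called as name([rows], argument=value, ...), one row to a line, values as JSON. drive_tool: Moves the arm, as the interface text tells. Its arguments: {"type":"object","properties":{"series":{"type":"array","items":{"type":"object","properties":{"hand":{"type":"number"},"x":{"type":"number","minimum":-1,"maximum":1},"y":{"type":"number","minimum":-1,"maximum":1},"z":{"type":"number","minimum":-1,"maximum":1},"ax":{"type":"number","minimum":-1,"maximum":1},"ay":{"type":"number","minimum":-1,"maximum":1},"az":{"type":"number","minimum":-1,"maximum":1}}}},"force":{"type":"number"}},"required":["series"]}

```bash
mkdir -p pics; ls; python3 - <<'E'
from workcell import *
import cv2,numpy as np
s=sense();print(s)
for n in ("top","side"):
    c=camera(n);cv2.imwrite(f"pics/{n}0.png",c["pixels"])
    print(n,{k:(np.round(v,4).tolist() if k!="pixels" else 0) for k,v in c.items()})
    for l in "slab_rack chopping_board stored_slab next_slab separator tin ramekin".split():
        print(l,[(np.round(b["bbox"]).tolist(),round(b["confidence"],2)) for b in boxes_of(c,l)])
E
```

```text
pics
{'time_s': 0.0, 'joint_pos': array([ 1.09779696e+00,  2.17705181e-01,  1.61494247e+00,  1.56531007e-06,
        1.31132155e+00, -1.12172498e-01]), 'qd': array([ 0.000785  , -0.00108867,  0.00120523,  0.00025649, -0.00024815,
        0.00022223]), 'effort': array([ 1.46261951e-03, -3.96859503e+01, -3.03850114e+01, -1.20054624e-04,
        9.71643225e-03, -9.99357098e-06]), 'eef_pos': array([0.22024863, 0.58404606, 0.23799429]), 'tcp_rot': array([-0.5635928 , -3.08992544,  0.00357295]), 'ft_force': array([ 0.46009655, -0.50965634,  0.34408359]), 'moment': array([0.02255684, 0.02764927, 0.04960492]), 'gripper_force': 0.0, 'width': 0.0851249554265336}
top {'pixels': 0, 'fx': 464.2354, 'fy': 464.2354, 'cx': 313.542, 'cy': 243.6977, 'distortion': [-0.0447, 0.0, 0.0, 0.0, 0.0], 'R': [[0.0279, -0.9994, -0.0222], [-0.9965, -0.0261, -0.0797], [0.079, 0.0244, -0.9966]], 't': [0.0084, 0.6018, 1.0697], 'shot': 1}
slab_rack [([228.0, 218.0, 295.0, 295.0], 0.94)]
chopping_board [([285.0, 242.0, 366.0, 341.0], 0.88)]
stored_slab [([232.0, 226.0, 291.0, 292.0], 0.71)]
next_slab [([144.0, 303.0, 210.0, 350.0], 0.72), ([301.0, 261.0, 347.0, 326.0], 0.69)]
separator [([435.0, 266.0, 489.0, 333.0], 0.82)]
tin []
ramekin [([438.0, 171.0, 465.0, 201.0], 0.79)]
side {'pixels': 0, 'fx': 545.5335, 'fy': 545.5335, 'cx': 320.6184, 'cy': 240.335, 'distortion': [-0.0478, 0.0, 0.0, 0.0, 0.0], 'R': [[0.9159, -0.4013, 0.0062], [-0.1522, -0.3618, -0.9197], [0.3713, 0.8415, -0.3925]], 't': [-0.5324, 0.1407, 1.0235], 'shot': 2}
slab_rack [([254.0, 210.0, 324.0, 234.0], 0.69)]
chopping_board []
stored_slab [([255.0, 224.0, 327.0, 241.0], 0.64)]
next_slab [([179.0, 212.0, 232.0, 238.0], 0.97), ([242.0, 236.0, 322.0, 273.0], 0.82), ([251.0, 208.0, 324.0, 244.0], 0.57)]
separator [([293.0, 329.0, 382.0, 376.0], 0.66)]
tin [([370.0, 226.0, 407.0, 251.0], 0.73)]
ramekin [([442.0, 286.0, 479.0, 319.0], 0.73)]
```

View pics/top0.png

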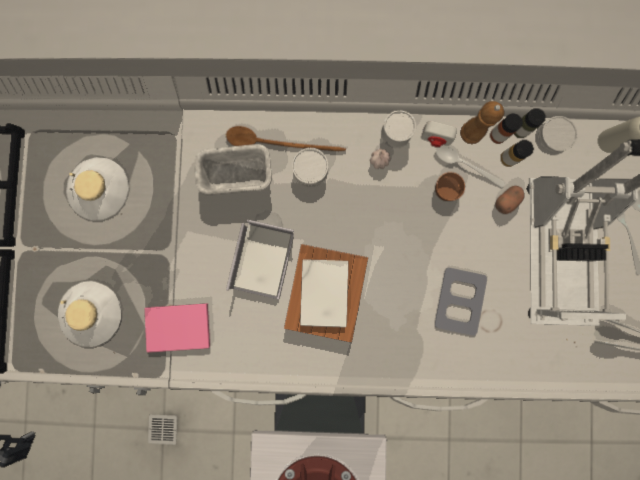

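View pics/side0.png

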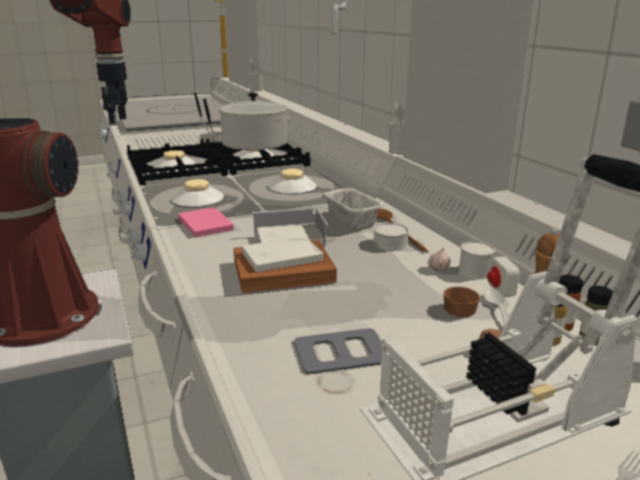

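```bash
cat > h.py <<'E'
from workcell import *
import cv2,numpy as np
def K(c): return np.array([[c["fx"],0,c["cx"]],[0,c["fy"],c["cy"]],[0,0,1.]])
def toplane(c,uv,z):
    n=cv2.undistortPoints(np.float64(uv).reshape(-1,1,2),K(c),np.float64(c["distortion"])).reshape(-1,2)
    R=np.array(c["R"]);t=np.array(c["t"]);d=np.c_[n,np.ones(len(n))]@R;o=-R.T@t
    return o[:2]+d[:,:2]*((z-o[2])/d[:,2])[:,None]
def proj(c,X):
    p,_=cv2.projectPoints(np.float64(X).reshape(-1,1,3),cv2.Rodrigues(np.array(c["R"]))[0],np.float64(c["t"]),K(c),np.float64(c["distortion"]));return p.reshape(-1,2)
def warp(c,x0,x1,y0,y1,z,s):
    # image rows: x decreasing, cols: y decreasing ; s = m/px
    xs=np.arange(x1,x0,-s);ys=np.arange(y1,y0,-s);Y,X=np.meshgrid(ys,xs)
    p=proj(c,np.stack([X,Y,0*X+z],-1).reshape(-1,3)).astype(np.float32).reshape(X.shape+(2,))
    return cv2.remap(c["pixels"],p[...,0],p[...,1],cv2.INTER_CUBIC)
E
python3 - <<'E'
from h import *
import workcell
print([n for n in dir(workcell) if not n.startswith('__')], getattr(workcell,'tcp_to_tips',None))
c=camera("top")
for n,b in dict(rack=(228,218,295,295),board=(285,242,366,341),slab=(301,261,347,326),sep=(435,266,489,333)).items():
    print(n,toplane(c,[[b[0],b[1]],[b[2],b[3]]],0.03).round(3).tolist())
im=warp(c,0.33,0.63,-0.06,0.27,0.026,0.0005);
cv2.imwrite("pics/w0.png",im);print(im.shape)
def fit(im,mask,x1,y1,s):
    cn,_=cv2.findContours(mask,cv2.RETR_EXTERNAL,cv2.CHAIN_APPROX_NONE)
    for q in sorted(cn,key=cv2.contourArea)[::-1][:3]:
        (u,v),(w,h),a=cv2.minAreaRect(q);print("c",round(x1-v*s,4),round(y1-u*s,4),"wh",w*s,h*s,"ang",a,cv2.contourArea(q)*s*s)
for z in (0.026,0.054):
    im=warp(c,0.33,0.63,-0.06,0.27,z,0.0005);hsv=cv2.cvtColor(im,cv2.COLOR_BGR2HSV)
    g=im.min(axis=2);m=((g>185)*255).astype(np.uint8);m=cv2.morphologyEx(m,cv2.MORPH_OPEN,np.ones((25,25)));print(z);fit(im,m,0.63,0.27,0.0005)
im=warp(c,0.33,0.6,-0.4,-0.2,0.006,0.0005);g=im.max(axis=2)
m=((g<150)*255).astype(np.uint8);m=cv2.morphologyEx(m,cv2.MORPH_OPEN,np.ones((7,7)));print('sep');fit(im,m,0.6,-0.2,0.0005)
E
```

```text
['MotionError', 'boxes_of', 'camera', 'close_job', 'sense', 'tcp_to_tips'] 0.008
rack [[0.657, 0.229], [0.48, 0.064]]
board [[0.603, 0.092], [0.379, -0.103]]
slab [[0.56, 0.053], [0.412, -0.058]]
sep [[0.556, -0.26], [0.405, -0.386]]
(600, 660, 3)
0.026
0.054
sep
c 0.4734 -0.3257 wh 0.10566560363769531 0.15395883178710937 ang 10.191503524780273 0.01559525
```

View pics/w0.png

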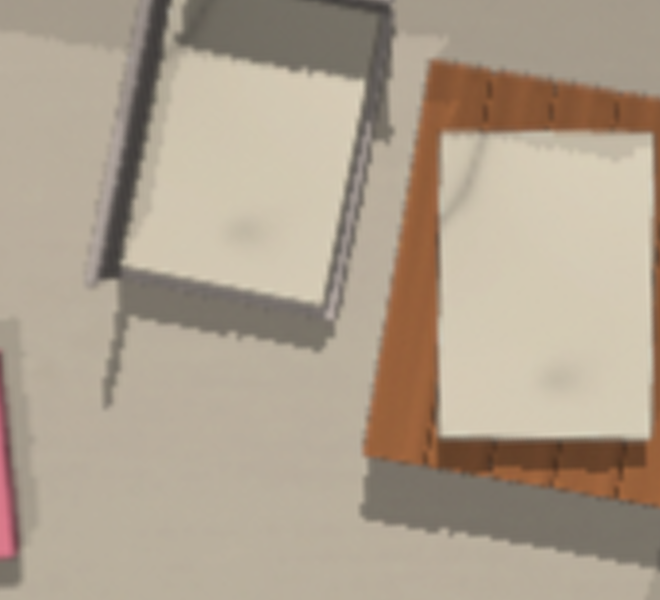

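```bash
cat > fit.py <<'E'
from h import *
from scipy.optimize import minimize
def rect(w,h,z,cx=0,cy=0):
    a,b=w/2,h/2;P=[(cx-a,cy-b,z),(cx+a,cy-b,z),(cx+a,cy+b,z),(cx-a,cy+b,z)]
    return [(P[i],P[(i+1)%4]) for i in range(4)]
M=dict(
 sep=rect(.146,.102,.006)+rect(.036,.06,.006,.028)+rect(.036,.06,.006,-.028),
 board=rect(.2,.16,.036),
 next=rect(.15,.105,.054),
 rack=[((-.083,.0525,.066),(.075,.0525,.066)),((-.083,.0555,.066),(.078,.0555,.066)),((.075,-.0585,.066),(.075,.0525,.066)),((.078,-.0585,.066),(.078,.0555,.066)),((-.083,.0555,.066),(-.083,.0525,.066)),
  ((-.083,-.0585,.008),(-.083,.0525,.008)),((-.083,-.0585,.008),(.07,-.0585,.008))],
 stored=[((-.075,-.0525,.026),(.06,-.0525,.026)),((-.075,-.0525,.026),(-.075,.0525,.026))])
def pts(m,p,n=40):
    c,s=np.cos(p[2]),np.sin(p[2]);L=np.array(m);t=np.linspace(.03,.97,n)[:,None]
    P=np.concatenate([a+(b-a)*t for a,b in L]);return np.c_[c*P[:,0]-s*P[:,1]+p[0],s*P[:,0]+c*P[:,1]+p[1],P[:,2]]
def grad(c,b):
    g=cv2.GaussianBlur(c["pixels"],(0,0),b).astype(np.float32)
    return np.sqrt((cv2.Sobel(g,cv2.CV_32F,1,0)**2+cv2.Sobel(g,cv2.CV_32F,0,1)**2).sum(2)).clip(0,150)
def fit(m,p0,cams,off=0):
    p=np.array(p0,float);m=M[m] if isinstance(m,str) else m
    m=[tuple(np.array(q)+[0,0,off] for q in s) for s in m]
    for b in (2.5,1.2,.7):
        G=[grad(c,b) for c in cams]
        def f(q):
            r=0
            for c,g in zip(cams,G):
                u=proj(c,pts(m,q*[1,1,.1])).astype(np.float32);r-=cv2.remap(g,u[:,:1],u[:,1:],cv2.INTER_CUBIC).mean()
            return r
        best=None
        for d in np.vstack([[0,0,0],np.random.default_rng(0).normal(size=(14,3))*[.004,.004,.3]])*(b/2.5):
            q0=p/[1,1,.1]+d
            r=minimize(f,q0,method="Nelder-Mead",options=dict(initial_simplex=q0+np.vstack([np.zeros(3),np.diag([.003,.003,.2])])))
            if best is None or r.fun<best.fun: best=r
        p=best.x*[1,1,.1]
    return p,best.fun
E
cat > run1.py <<'E'
from fit import *
t,s=camera("top"),camera("side")
I=dict(sep=(.475,-.325,-.178),board=(.484,-.005,-.17),next=(.487,-.0,0),rack=(.56,.146,-.18),stored=(.56,.146,-.18))
for n in I:
    for nm,cs in (("top",[t]),("both",[t,s])):
        p,v=fit(n,I[n],cs);print(n,nm,p[:2].round(4),np.degrees(p[2]).round(2),round(-v,1))
        if nm=="top":
            for c in (t,):
                for u in proj(c,pts(M[n],p)): 
                    pass
            I[n]=p
big=cv2.resize(t["pixels"],None,fx=4,fy=4,interpolation=cv2.INTER_CUBIC)
for n in I:
    for u in proj(t,pts(M[n],I[n])): cv2.circle(big,tuple(int(4*a+1.5) for a in u),0,(0,0,255),-1)
cv2.imwrite("pics/o0.png",np.hstack([big[860:1400,880:1480],big[1040:1580,1720:1960][:540]])[:600,:800])
E
python3 run1.py
```

```text
sep top [ 0.474  -0.3253] -10.23 123.8
sep both [ 0.4756 -0.3266] -10.14 234.9
board top [ 0.4889 -0.0059] -9.67 154.3
board both [ 0.4879 -0.0087] -9.57 283.6
next top [ 0.4903 -0.0044] -0.45 154.1
next both [ 0.49   -0.0044] -0.65 283.8
rack top [0.5644 0.1435] -11.1 137.8
rack both [0.566  0.1428] -13.7 233.6
stored top [0.5595 0.1482] -11.55 153.4
stored both [0.5589 0.1462] -11.34 249.5
```

View pics/o0.png

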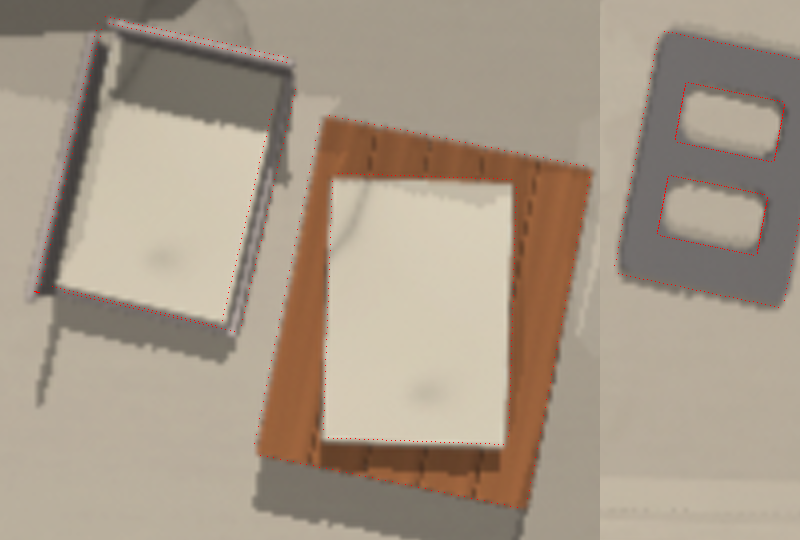

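```bash
cat > plan.py <<'E'
# python3 plan.py x y z yawdeg [...]: tool numbers for successive targets (yaw of tool y axis), each from the previous
import sys,json,numpy as np
a=[float(v) for v in sys.argv[1:]]
try: c=json.load(open("cmd.json"))
except: c=[.2212,.585,.239,69.33]
for i in range(0,len(a),4):
    t=a[i:i+4];w=np.radians(c[3]);ty=np.array([np.cos(w),np.sin(w)]);tx=np.array([-ty[1],ty[0]])
    tx=np.array([-np.sin(w),np.cos(w)])
    # z down: x = y cross z = (ty) x (0,0,-1)
    tx=np.array([-ty[1],ty[0]])
    d=np.array(t[:2])-c[:2];s=np.round([d@tx/.3,d@ty/.3,(c[2]-t[2])/.3],3);az=round(-((t[3]-c[3]+180)%360-180)/180,3)
    r=c[:2]+.3*(s[0]*tx+s[1]*ty);c=[r[0],r[1],c[2]-.3*s[2],c[3]-180*az]
    print("x %.3f y %.3f z %.3f az %.3f"%(*s,az),"| rows>=",int(max(np.hypot(*d),0)/.05+.999),"->",np.round(c,4).tolist())
json.dump(list(map(float,c)),open("cmd.json","w"))
E
python3 plan.py .30 .32 .22 45  .38 .06 .2 15  .474 -.2 .06 -10.2
python3 - <<'E'
from fit import *
from scipy.spatial.transform import Rotation as R
s=sense();print(R.from_rotvec(s["tcp_rot"]).as_matrix().round(3))
t,s=camera("top"),camera("side")
for cs in ([t],[t,s]):
    p,v=fit(M["rack"]+M["stored"],(.562,.146,-.197),cs);print(p.round(4),np.degrees(p[2]),v)
    p,v=fit(M["rack"][:4],(.562,.146,-.197),cs);print("walls",p.round(4),np.degrees(p[2]),v)
E
```

```text
x -0.558 y -0.734 z 0.063 az 0.135 | rows>= 6 -> [0.3001, 0.3199, 0.2201, 45.03]
x -0.801 y -0.425 z 0.067 az 0.167 | rows>= 6 -> [0.38, 0.0599, 0.2, 14.97]
x -0.918 y 0.079 z 0.467 az 0.140 | rows>= 6 -> [0.474, -0.2001, 0.0599, -10.23]
[[-0.936  0.353  0.   ]
 [ 0.353  0.936  0.   ]
 [ 0.     0.    -1.   ]]
[ 0.5637  0.1443 -0.2022] -11.58275112048815 -137.98509216308594
walls [ 0.5611  0.1446 -0.1913] -10.959354993228375 -151.9715118408203
[ 0.5622  0.1449 -0.2233] -12.795285812481428 -232.05389404296875
walls [ 0.5596  0.1459 -0.2401] -13.7580268101452 -262.7395935058594
```

drive_tool([
  {"x": -0.558, "y": -0.734, "z": 0.063, "az": 0.135, "hand": 20},
  {"x": -0.558, "y": -0.734, "z": 0.063, "az": 0.135, "hand": 20},
  {"x": -0.558, "y": -0.734, "z": 0.063, "az": 0.135, "hand": 20},
  {"x": -0.558, "y": -0.734, "z": 0.063, "az": 0.135, "hand": 20},
  {"x": -0.558, "y": -0.734, "z": 0.063, "az": 0.135, "hand": 20},
  {"x": -0.558, "y": -0.734, "z": 0.063, "az": 0.135, "hand": 20},
  {"x": -0.558, "y": -0.734, "z": 0.063, "az": 0.135, "hand": 20},
], force=40)

```text
invalid input at $.series[0]: expected keys hand, x, y, z, ax, ay, az
```

drive_tool([
  {"x": -0.801, "y": -0.425, "z": 0.067, "az": 0.167, "hand": 20},
  {"x": -0.801, "y": -0.425, "z": 0.067, "az": 0.167, "hand": 20},
  {"x": -0.801, "y": -0.425, "z": 0.067, "az": 0.167, "hand": 20},
  {"x": -0.801, "y": -0.425, "z": 0.067, "az": 0.167, "hand": 20},
  {"x": -0.801, "y": -0.425, "z": 0.067, "az": 0.167, "hand": 20},
  {"x": -0.801, "y": -0.425, "z": 0.067, "az": 0.167, "hand": 20},
  {"x": -0.801, "y": -0.425, "z": 0.067, "az": 0.167, "hand": 20},
])

```text
invalid input at $.series[0]: expected keys hand, x, y, z, ax, ay, az
```

drive_tool([
  {"x": -0.918, "y": 0.079, "z": 0.467, "az": 0.14, "hand": 20},
  {"x": -0.918, "y": 0.079, "z": 0.467, "az": 0.14, "hand": 20},
  {"x": -0.918, "y": 0.079, "z": 0.467, "az": 0.14, "hand": 20},
  {"x": -0.918, "y": 0.079, "z": 0.467, "az": 0.14, "hand": 20},
  {"x": -0.918, "y": 0.079, "z": 0.467, "az": 0.14, "hand": 20},
  {"x": -0.918, "y": 0.079, "z": 0.467, "az": 0.14, "hand": 20},
  {"x": -0.918, "y": 0.079, "z": 0.467, "az": 0.14, "hand": 20},
  {"x": -0.918, "y": 0.079, "z": 0.467, "az": 0.14, "hand": 20},
])

```text
invalid input at $.series[0]: expected keys hand, x, y, z, ax, ay, az
```

drive_tool([
  {"x": -0.558, "y": -0.734, "z": 0.063, "ax": 0, "ay": 0, "az": 0.135, "hand": 20},
  {"x": -0.558, "y": -0.734, "z": 0.063, "ax": 0, "ay": 0, "az": 0.135, "hand": 20},
  {"x": -0.558, "y": -0.734, "z": 0.063, "ax": 0, "ay": 0, "az": 0.135, "hand": 20},
  {"x": -0.558, "y": -0.734, "z": 0.063, "ax": 0, "ay": 0, "az": 0.135, "hand": 20},
  {"x": -0.558, "y": -0.734, "z": 0.063, "ax": 0, "ay": 0, "az": 0.135, "hand": 20},
  {"x": -0.558, "y": -0.734, "z": 0.063, "ax": 0, "ay": 0, "az": 0.135, "hand": 20},
  {"x": -0.558, "y": -0.734, "z": 0.063, "ax": 0, "ay": 0, "az": 0.135, "hand": 20},
  {"x": -0.558, "y": -0.734, "z": 0.063, "ax": 0, "ay": 0, "az": 0.135, "hand": 20},
], force=40)

```text
time_s: 1.85
eef_pos: [0.2998, 0.3197, 0.2208]
tcp_rot: [1.204, 2.902, 0.002]
ft_force: [-0.1, 0.2, -0.2]
width: 0.0199
gripper_force: 0.0
```

drive_tool([
  {"x": -0.801, "y": -0.425, "z": 0.067, "ax": 0, "ay": 0, "az": 0.167, "hand": 20},
  {"x": -0.801, "y": -0.425, "z": 0.067, "ax": 0, "ay": 0, "az": 0.167, "hand": 20},
  {"x": -0.801, "y": -0.425, "z": 0.067, "ax": 0, "ay": 0, "az": 0.167, "hand": 20},
  {"x": -0.801, "y": -0.425, "z": 0.067, "ax": 0, "ay": 0, "az": 0.167, "hand": 20},
  {"x": -0.801, "y": -0.425, "z": 0.067, "ax": 0, "ay": 0, "az": 0.167, "hand": 20},
  {"x": -0.801, "y": -0.425, "z": 0.067, "ax": 0, "ay": 0, "az": 0.167, "hand": 20},
  {"x": -0.801, "y": -0.425, "z": 0.067, "ax": 0, "ay": 0, "az": 0.167, "hand": 20},
  {"x": -0.801, "y": -0.425, "z": 0.067, "ax": 0, "ay": 0, "az": 0.167, "hand": 20},
])

```text
time_s: 2.65
eef_pos: [0.3798, 0.0605, 0.2006]
tcp_rot: [-1.913, -2.491, -0.001]
ft_force: [0.1, -0.4, 0.3]
width: 0.0198
gripper_force: 0.0
```

drive_tool([
  {"x": -0.918, "y": 0.079, "z": 0.467, "ax": 0, "ay": 0, "az": 0.14, "hand": 20},
  {"x": -0.918, "y": 0.079, "z": 0.467, "ax": 0, "ay": 0, "az": 0.14, "hand": 20},
  {"x": -0.918, "y": 0.079, "z": 0.467, "ax": 0, "ay": 0, "az": 0.14, "hand": 20},
  {"x": -0.918, "y": 0.079, "z": 0.467, "ax": 0, "ay": 0, "az": 0.14, "hand": 20},
  {"x": -0.918, "y": 0.079, "z": 0.467, "ax": 0, "ay": 0, "az": 0.14, "hand": 20},
  {"x": -0.918, "y": 0.079, "z": 0.467, "ax": 0, "ay": 0, "az": 0.14, "hand": 20},
  {"x": -0.918, "y": 0.079, "z": 0.467, "ax": 0, "ay": 0, "az": 0.14, "hand": 20},
  {"x": -0.918, "y": 0.079, "z": 0.467, "ax": 0, "ay": 0, "az": 0.14, "hand": 20},
])

```text
time_s: 3.45
eef_pos: [0.474, -0.1993, 0.059]
tcp_rot: [-2.408, -2.013, 0.0]
ft_force: [-0.7, 0.6, -0.1]
width: 0.0201
gripper_force: 0.0
```

drive_tool([
  {"x": 0, "y": 0, "z": 0.12, "ax": 0, "ay": 0, "az": 0, "hand": 20},
  {"x": 0, "y": 0, "z": 0.13, "ax": 0, "ay": 0, "az": 0, "hand": 20},
])

```text
time_s: 3.65
eef_pos: [0.471, -0.1962, 0.0188]
tcp_rot: [-2.403, -2.013, 0.003]
ft_force: [-0.7, 0.9, -0.9]
width: 0.02
gripper_force: 0.0
```

drive_tool([
  {"x": 0, "y": 0, "z": 0.007, "ax": 0, "ay": 0, "az": 0, "hand": 20},
  {"x": 0, "y": 0, "z": 0.007, "ax": 0, "ay": 0, "az": 0, "hand": 20},
])

```text
time_s: 3.85
eef_pos: [0.4741, -0.1993, 0.0203]
tcp_rot: [2.408, 2.016, 0.001]
ft_force: [-0.3, -0.0, -1.0]
width: 0.0202
gripper_force: 0.0
```

drive_tool([
  {"x": 0, "y": 0, "z": 0.007, "ax": 0, "ay": 0, "az": 0, "hand": 20},
  {"x": 0, "y": 0, "z": 0.007, "ax": 0, "ay": 0, "az": 0, "hand": 20},
])

```text
time_s: 4.05
eef_pos: [0.4742, -0.2005, 0.0182]
tcp_rot: [2.409, 2.014, 0.001]
ft_force: [-0.4, 0.0, -0.1]
width: 0.0201
gripper_force: 0.0
```

drive_tool([
  {"x": 0, "y": 0, "z": 0.007, "ax": 0, "ay": 0, "az": 0, "hand": 20},
  {"x": 0, "y": 0, "z": 0.007, "ax": 0, "ay": 0, "az": 0, "hand": 20},
])

```text
time_s: 4.25
eef_pos: [0.4734, -0.2004, 0.0151]
tcp_rot: [2.411, 2.014, 0.0]
ft_force: [-0.5, -0.0, 0.1]
width: 0.0199
gripper_force: 0.0
```

drive_tool([
  {"x": 0, "y": 0, "z": 0.007, "ax": 0, "ay": 0, "az": 0, "hand": 20},
  {"x": 0, "y": 0, "z": 0.007, "ax": 0, "ay": 0, "az": 0, "hand": 20},
])

```text
time_s: 4.45
eef_pos: [0.4731, -0.2003, 0.0125]
tcp_rot: [-2.411, -2.014, 0.0]
ft_force: [-0.1, 0.3, 0.8]
width: 0.02
gripper_force: 0.0
```

drive_tool([
  {"x": 0, "y": 0, "z": 0.01, "ax": 0, "ay": 0, "az": 0, "hand": 20},
  {"x": 0, "y": 0, "z": 0.01, "ax": 0, "ay": 0, "az": 0, "hand": 20},
])

```text
time_s: 4.65
eef_pos: [0.473, -0.2002, 0.0093]
tcp_rot: [-2.41, -2.014, 0.0]
ft_force: [0.2, 0.3, 0.6]
width: 0.0197
gripper_force: 0.0
```

drive_tool([
  {"x": 0, "y": 0, "z": 0.005, "ax": 0, "ay": 0, "az": 0, "hand": 20},
  {"x": 0, "y": 0, "z": 0.005, "ax": 0, "ay": 0, "az": 0, "hand": 20},
])

```text
time_s: 4.85
eef_pos: [0.4736, -0.2004, 0.0083]
tcp_rot: [2.411, 2.014, 0.0]
ft_force: [0.2, 0.3, 0.3]
width: 0.0196
gripper_force: 0.0
```

drive_tool([
  {"x": 0, "y": 0, "z": 0.005, "ax": 0, "ay": 0, "az": 0, "hand": 20},
  {"x": 0, "y": 0, "z": 0.005, "ax": 0, "ay": 0, "az": 0, "hand": 20},
])

```text
time_s: 5.05
eef_pos: [0.4737, -0.2004, 0.0082]
tcp_rot: [-2.41, -2.014, 0.001]
ft_force: [-3.5, 2.1, 10.5]
width: 0.0199
gripper_force: 5.1
```

```bash
python3 - <<'E'
import json;c=json.load(open("cmd.json"));c[2]=.0065;json.dump(c,open("cmd.json","w"))
E
python3 plan.py .474 -.2 .06 -10.2 .475 -.326 .06 -10.2 .475 -.326 .010 -10.2 .475 -.326 .12 -10.2
```

```text
x 0.000 y -0.000 z -0.178 az -0.000 | rows>= 1 -> [0.474, -0.2001, 0.0599, -10.23]
x -0.412 y 0.078 z -0.000 az -0.000 | rows>= 3 -> [0.4751, -0.3259, 0.0599, -10.23]
x -0.000 y -0.000 z 0.166 az -0.000 | rows>= 1 -> [0.4751, -0.3259, 0.0101, -10.23]
x -0.000 y -0.000 z -0.366 az -0.000 | rows>= 1 -> [0.4751, -0.3259, 0.1199, -10.23]
```

drive_tool([
  {"x": 0, "y": 0, "z": -0.178, "ax": 0, "ay": 0, "az": 0, "hand": 45},
  {"x": 0, "y": 0, "z": -0.178, "ax": 0, "ay": 0, "az": 0, "hand": 45},
  {"x": -0.412, "y": 0.078, "z": -0.178, "ax": 0, "ay": 0, "az": 0, "hand": 45},
  {"x": -0.412, "y": 0.078, "z": -0.178, "ax": 0, "ay": 0, "az": 0, "hand": 45},
  {"x": -0.412, "y": 0.078, "z": -0.178, "ax": 0, "ay": 0, "az": 0, "hand": 45},
  {"x": -0.412, "y": 0.078, "z": -0.178, "ax": 0, "ay": 0, "az": 0, "hand": 45},
  {"x": -0.412, "y": 0.078, "z": -0.178, "ax": 0, "ay": 0, "az": 0, "hand": 45},
])

```text
time_s: 5.75
eef_pos: [0.474, -0.326, 0.0598]
tcp_rot: [-2.411, -2.012, -0.0]
ft_force: [0.2, 1.1, -0.4]
width: 0.0452
gripper_force: 0.0
```

drive_tool([
  {"x": 0, "y": 0, "z": 0.06, "ax": 0, "ay": 0, "az": 0, "hand": 45},
  {"x": 0, "y": 0, "z": 0.12, "ax": 0, "ay": 0, "az": 0, "hand": 45},
  {"x": 0, "y": 0, "z": 0.15, "ax": 0, "ay": 0, "az": 0, "hand": 45},
  {"x": 0, "y": 0, "z": 0.166, "ax": 0, "ay": 0, "az": 0, "hand": 45},
  {"x": 0, "y": 0, "z": 0.166, "ax": 0, "ay": 0, "az": 0, "hand": 45},
])

```text
time_s: 6.25
eef_pos: [0.4741, -0.3248, 0.0097]
tcp_rot: [-2.408, -2.014, 0.0]
ft_force: [-0.0, 0.3, -0.3]
width: 0.045
gripper_force: 0.0
```

drive_tool([
  {"x": 0, "y": 0, "z": 0, "ax": 0, "ay": 0, "az": 0, "hand": 15},
  {"x": 0, "y": 0, "z": 0, "ax": 0, "ay": 0, "az": 0, "hand": 15},
  {"x": 0, "y": 0, "z": 0, "ax": 0, "ay": 0, "az": 0, "hand": 15},
  {"x": 0, "y": 0, "z": 0, "ax": 0, "ay": 0, "az": 0, "hand": 15},
  {"x": 0, "y": 0, "z": 0, "ax": 0, "ay": 0, "az": 0, "hand": 15},
  {"x": 0, "y": 0, "z": 0, "ax": 0, "ay": 0, "az": 0, "hand": 15},
], force=60)

```text
time_s: 6.85
eef_pos: [0.4753, -0.3266, 0.0116]
tcp_rot: [2.41, 2.013, 0.001]
ft_force: [-0.4, 1.2, 5.5]
width: 0.017
gripper_force: 59.0
```

drive_tool([
  {"x": 0, "y": 0, "z": -0.02, "ax": 0, "ay": 0, "az": 0, "hand": 15},
  {"x": 0, "y": 0, "z": -0.1, "ax": 0, "ay": 0, "az": 0, "hand": 15},
  {"x": 0, "y": 0, "z": -0.2, "ax": 0, "ay": 0, "az": 0, "hand": 15},
  {"x": 0, "y": 0, "z": -0.3, "ax": 0, "ay": 0, "az": 0, "hand": 15},
  {"x": 0, "y": 0, "z": -0.366, "ax": 0, "ay": 0, "az": 0, "hand": 15},
  {"x": 0, "y": 0, "z": -0.366, "ax": 0, "ay": 0, "az": 0, "hand": 15},
])

```text
time_s: 7.45
eef_pos: [0.4765, -0.3281, 0.1239]
tcp_rot: [2.405, 2.01, 0.001]
ft_force: [-0.0, 0.1, -0.6]
width: 0.0166
gripper_force: 58.8
```

```bash
python3 - <<'E'
from fit import *
s=sense();print(s["eef_pos"],s["width"],s["gripper_force"])
t,c=camera("top"),camera("side")
cv2.imwrite("pics/side1.png",cv2.resize(c["pixels"][170:390,200:470],None,fx=2.5,fy=2.5,interpolation=cv2.INTER_CUBIC))
for cs in ([c],[t,c]):
  for dz in (.108,.111,.114):
    m=rect(.146,.102,.006)
    p,v=fit(m,(.475,-.326,-.178),cs,dz);print(dz,p[:2].round(4),np.degrees(p[2]).round(2),v)
E
```

```text
[ 0.47653715 -0.32806954  0.12393338] 0.016584033637519657 58.771063685417175
0.108 [ 0.4755 -0.3252] -9.93 -150.33004760742188
0.111 [ 0.4713 -0.337 ] -10.73 -144.66717529296875
0.114 [ 0.4685 -0.3416] -10.96 -146.3096923828125
0.108 [ 0.4766 -0.3259] -10.57 -254.51126098632812
0.111 [ 0.4757 -0.3291] -10.63 -249.58822631835938
0.114 [ 0.4739 -0.334 ] -11.58 -217.25021362304688
```

View pics/side1.png

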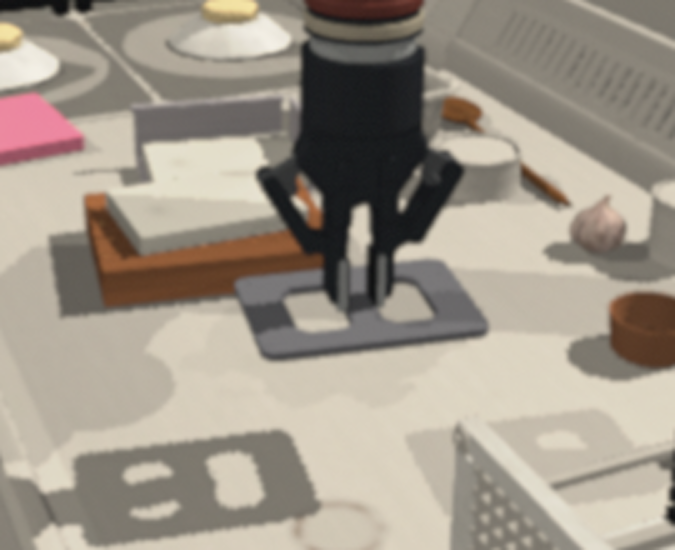

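```bash
cat > rackfit.py <<'E'
from fit import *
from scipy.ndimage import map_coordinates
t,s=camera("top"),camera("side")
t["pixels"]=cv2.imread("pics/top0.png");s["pixels"]=cv2.imread("pics/side0.png")
p=np.array([.5615,.1455,np.radians(-11.3)])
# sample profiles across each edge: at points along edge, offset normal by d mm, report subpixel peak of |gradient| 
def prof(c,a,b,n,name,w=.008):
    a,b,n=map(np.array,(a,b,n));d=np.arange(-w,w+1e-9,.0005);L=[]
    for k in (0,1,2):
        T=np.linspace(.05+.3*k,.35+.3*k,25);T=T[:,None,None]
        X=(a+(b-a)*T)+n*d[None,:,None];sh=X.shape;X=X.reshape(-1,3)
        cc,ss=np.cos(p[2]),np.sin(p[2]);W=np.c_[cc*X[:,0]-ss*X[:,1]+p[0],ss*X[:,0]+cc*X[:,1]+p[1],X[:,2]]
        u=proj(c,W);v=map_coordinates(c["pixels"].mean(2),[u[:,1],u[:,0]],order=1).reshape(sh[:2]).mean(0);L.append(v)
    print(name,"d=-8..8mm step1");[print("  ",v[::2].round().astype(int).tolist()) for v in L]
for nm,c in (("top",t),("side",s)):
    prof(c,(-.083,.054,.066),(.075,.054,.066),(0,1,0),nm+" endwall top (band 52.5..55.5 => -1.5..1.5)")
    prof(c,(.0765,-.0585,.066),(.0765,.0525,.066),(1,0,0),nm+" backwall top (-1.5..1.5)")
    prof(c,(-.075,-.0525,.026),(-.075,.0525,.026),(1,0,0),nm+" slab -x edge")
    prof(c,(-.075,-.0525,.026),(.06,-.0525,.026),(0,1,0),nm+" slab -y edge")
    prof(c,(-.083,-.0585,.008),(-.083,.0525,.008),(1,0,0),nm+" base -x edge")
    prof(c,(-.083,-.0585,.008),(.06,-.0585,.008),(0,1,0),nm+" base -y edge")
E
python3 rackfit.py
```

```text
top endwall top (band 52.5..55.5 => -1.5..1.5) d=-8..8mm step1
   [72, 68, 67, 69, 73, 81, 95, 114, 133, 148, 158, 161, 160, 160, 162, 167, 170]
   [71, 67, 66, 67, 71, 78, 90, 108, 126, 140, 149, 153, 154, 156, 160, 166, 170]
   [81, 74, 71, 70, 72, 77, 86, 101, 118, 132, 141, 144, 144, 144, 147, 151, 154]
top backwall top (-1.5..1.5) d=-8..8mm step1
   [102, 94, 83, 74, 72, 75, 84, 99, 117, 136, 151, 159, 158, 153, 148, 147, 146]
   [100, 92, 81, 74, 72, 76, 85, 100, 118, 137, 151, 159, 159, 153, 149, 148, 147]
   [109, 103, 95, 88, 85, 85, 90, 103, 120, 136, 148, 153, 147, 133, 121, 114, 110]
top slab -x edge d=-8..8mm step1
   [111, 110, 111, 112, 113, 117, 126, 140, 160, 179, 192, 196, 197, 197, 197, 197, 197]
   [110, 110, 110, 111, 113, 117, 126, 140, 160, 179, 191, 195, 196, 196, 196, 196, 196]
   [110, 110, 110, 111, 112, 116, 126, 140, 161, 179, 190, 193, 194, 194, 194, 194, 194]
top slab -y edge d=-8..8mm step1
   [127, 126, 135, 141, 136, 124, 115, 119, 138, 164, 184, 194, 196, 197, 197, 197, 197]
   [123, 124, 134, 139, 133, 121, 112, 117, 136, 163, 184, 193, 196, 197, 1
[... 1829 characters left out ...]
188, 189]
   [158, 158, 158, 157, 156, 156, 155, 154, 153, 153, 153, 153, 153, 153, 153, 153, 153]
side base -x edge d=-8..8mm step1
   [197, 198, 198, 198, 199, 199, 198, 198, 198, 198, 198, 198, 198, 198, 198, 199, 199]
   [124, 125, 125, 126, 127, 127, 127, 127, 126, 126, 126, 126, 127, 129, 132, 137, 143]
   [141, 141, 141, 139, 137, 132, 127, 121, 115, 109, 106, 104, 103, 105, 108, 113, 122]
side base -y edge d=-8..8mm step1
   [197, 197, 197, 197, 198, 198, 198, 198, 198, 198, 198, 198, 198, 198, 198, 198, 198]
   [200, 200, 200, 200, 200, 200, 200, 200, 199, 199, 199, 199, 199, 199, 199, 199, 199]
   [196, 196, 196, 195, 195, 195, 195, 195, 194, 194, 194, 194, 193, 193, 193, 193, 192]
```

```bash
python3 plan.py .50 -.08 .15 -11  .5596 .1444 .12 -11.2  .5596 .1444 .042 -11.2 .562 .146 .039 -11.2
```

```text
x 0.821 y -0.064 z -0.100 az 0.004 | rows>= 5 -> [0.5, -0.0801, 0.1499, -10.95]
x 0.772 y 0.053 z 0.100 az 0.001 | rows>= 5 -> [0.5596, 0.1443, 0.1199, -11.13]
x 0.000 y 0.000 z 0.260 az 0.000 | rows>= 1 -> [0.5596, 0.1443, 0.0419, -11.13]
x 0.007 y 0.007 z 0.010 az 0.000 | rows>= 1 -> [0.562, 0.1459, 0.0389, -11.13]
```

drive_tool([
  {"x": 0.15, "y": -0.01, "z": -0.05, "ax": 0, "ay": 0, "az": 0.004, "hand": 15},
  {"x": 0.3, "y": -0.02, "z": -0.1, "ax": 0, "ay": 0, "az": 0.004, "hand": 15},
  {"x": 0.45, "y": -0.035, "z": -0.1, "ax": 0, "ay": 0, "az": 0.004, "hand": 15},
  {"x": 0.6, "y": -0.05, "z": -0.1, "ax": 0, "ay": 0, "az": 0.004, "hand": 15},
  {"x": 0.75, "y": -0.06, "z": -0.1, "ax": 0, "ay": 0, "az": 0.004, "hand": 15},
  {"x": 0.821, "y": -0.064, "z": -0.1, "ax": 0, "ay": 0, "az": 0.004, "hand": 15},
])

```text
time_s: 8.25
eef_pos: [0.4976, -0.0766, 0.148]
tcp_rot: [-2.417, -1.999, 0.003]
ft_force: [-0.2, -1.0, -1.3]
width: 0.0167
gripper_force: 58.8
```

drive_tool([
  {"x": 0.15, "y": 0.01, "z": 0, "ax": 0, "ay": 0, "az": 0.001, "hand": 15},
  {"x": 0.3, "y": 0.02, "z": 0, "ax": 0, "ay": 0, "az": 0.001, "hand": 15},
  {"x": 0.45, "y": 0.03, "z": 0, "ax": 0, "ay": 0, "az": 0.001, "hand": 15},
  {"x": 0.6, "y": 0.04, "z": 0.03, "ax": 0, "ay": 0, "az": 0.001, "hand": 15},
  {"x": 0.72, "y": 0.05, "z": 0.07, "ax": 0, "ay": 0, "az": 0.001, "hand": 15},
  {"x": 0.772, "y": 0.053, "z": 0.1, "ax": 0, "ay": 0, "az": 0.001, "hand": 15},
  {"x": 0.772, "y": 0.053, "z": 0.1, "ax": 0, "ay": 0, "az": 0.001, "hand": 15},
  {"x": 0.772, "y": 0.053, "z": 0.1, "ax": 0, "ay": 0, "az": 0.001, "hand": 15},
])

```text
time_s: 9.05
eef_pos: [0.5577, 0.1433, 0.1185]
tcp_rot: [-2.425, -1.995, 0.006]
ft_force: [0.7, 0.4, -0.9]
width: 0.0166
gripper_force: 58.8
```

drive_tool([
  {"x": 0, "y": 0, "z": 0.06, "ax": 0, "ay": 0, "az": 0, "hand": 15},
  {"x": 0, "y": 0, "z": 0.11, "ax": 0, "ay": 0, "az": 0, "hand": 15},
  {"x": 0, "y": 0, "z": 0.13, "ax": 0, "ay": 0, "az": 0, "hand": 15},
  {"x": 0, "y": 0, "z": 0.13, "ax": 0, "ay": 0, "az": 0, "hand": 15},
])

```text
time_s: 9.45
eef_pos: [0.5575, 0.1429, 0.0796]
tcp_rot: [-2.426, -1.993, 0.005]
ft_force: [-0.0, 0.3, 0.1]
width: 0.0168
gripper_force: 58.8
```

```bash
python3 - <<'E'
from fit import *
t,c=camera("top"),camera("side")
im=np.hstack([cv2.resize(t["pixels"][200:310,215:305],(450,550),interpolation=cv2.INTER_CUBIC),cv2.resize(c["pixels"][165:275,220:290+0],(350,550),interpolation=cv2.INTER_CUBIC)])
cv2.imwrite("pics/place1.png",im)
E
```

```text
(no output)
```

View pics/place1.png

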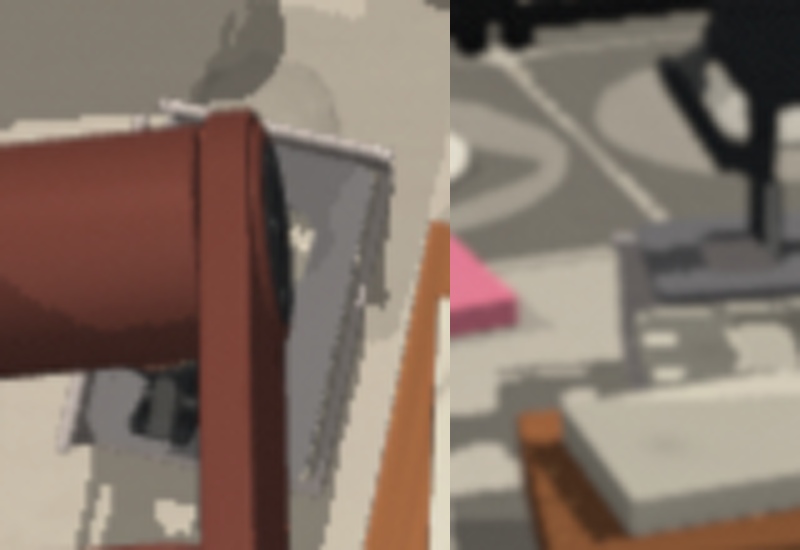

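drive_tool([
  {"x": 0, "y": 0, "z": 0.05, "ax": 0, "ay": 0, "az": 0, "hand": 15},
  {"x": 0, "y": 0, "z": 0.09, "ax": 0, "ay": 0, "az": 0, "hand": 15},
  {"x": 0, "y": 0, "z": 0.12, "ax": 0, "ay": 0, "az": 0, "hand": 15},
  {"x": 0, "y": 0, "z": 0.13, "ax": 0, "ay": 0, "az": 0, "hand": 15},
  {"x": 0, "y": 0, "z": 0.13, "ax": 0, "ay": 0, "az": 0, "hand": 15},
  {"x": 0, "y": 0, "z": 0.13, "ax": 0, "ay": 0, "az": 0, "hand": 15},
])

```text
time_s: 10.15
eef_pos: [0.5584, 0.1441, 0.0421]
tcp_rot: [-2.426, -1.995, 0.002]
ft_force: [-1.2, -0.2, 2.0]
width: 0.016
gripper_force: 58.0
```

```bash
python3 - <<'E'
from h import *
P=[]
for i in range(4):
    camera("top");s=sense();P.append(np.r_[s["eef_pos"],s["tcp_rot"],s["ft_force"],s["moment"]])
print(np.round(P,4))
E
```

```text
[[ 5.5850e-01  1.4410e-01  4.2200e-02 -2.4258e+00 -1.9952e+00  1.4000e-03
  -2.0947e+00  5.7250e-01  1.2834e+00  5.9000e-02  3.7410e-01  3.2600e-02]
 [ 5.5860e-01  1.4410e-01  4.2300e-02 -2.4259e+00 -1.9954e+00  9.0000e-04
  -1.4591e+00  3.3780e-01  1.2631e+00  5.7500e-02  4.2500e-01  2.3300e-02]
 [ 5.5870e-01  1.4410e-01  4.2300e-02 -2.4261e+00 -1.9955e+00  5.0000e-04
  -1.8480e+00 -7.1550e-01  2.9050e-01  2.2600e-02  3.9170e-01 -4.2500e-02]
 [ 5.5880e-01  1.4410e-01  4.2300e-02 -2.4262e+00 -1.9955e+00  2.0000e-04
  -1.8125e+00  4.3260e-01  8.7910e-01  3.5700e-02  4.2870e-01  3.5000e-02]]
```

```bash
python3 - <<'E'
from fit import *
t,c=camera("top"),camera("side")
im=np.hstack([cv2.resize(t["pixels"][210:305,222:302],(400,475),interpolation=cv2.INTER_CUBIC),cv2.resize(c["pixels"][190:270,240:335+0],(400,475*0+337),interpolation=cv2.INTER_CUBIC)[:,:] if 0 else cv2.copyMakeBorder(cv2.resize(c["pixels"][190:270,240:335],(400,337),interpolation=cv2.INTER_CUBIC),0,138,0,0,0)])
cv2.imwrite("pics/place2.png",im)
E
```

```text
(no output)
```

View pics/place2.png

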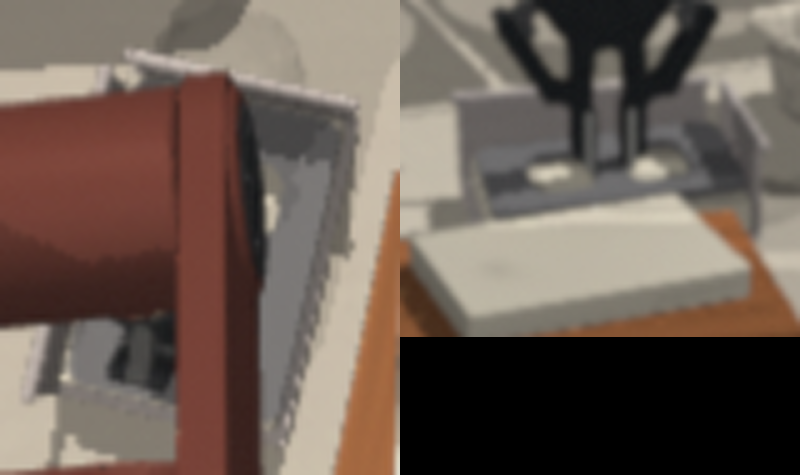

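drive_tool([
  {"x": 0.003, "y": -0.005, "z": 0.003, "ax": 0, "ay": 0, "az": 0, "hand": 15},
  {"x": 0.003, "y": -0.005, "z": 0.003, "ax": 0, "ay": 0, "az": 0, "hand": 15},
  {"x": 0.003, "y": -0.005, "z": 0.003, "ax": 0, "ay": 0, "az": 0, "hand": 15},
])

```text
time_s: 10.75
eef_pos: [0.5588, 0.1451, 0.0419]
tcp_rot: [2.425, 1.995, 0.003]
ft_force: [0.8, -2.3, 2.4]
width: 0.0159
gripper_force: 58.5
```

drive_tool([
  {"x": 0.004, "y": 0, "z": 0.003, "ax": 0, "ay": 0, "az": 0, "hand": 15},
  {"x": 0.004, "y": 0, "z": 0.003, "ax": 0, "ay": 0, "az": 0, "hand": 15},
  {"x": 0.004, "y": 0, "z": 0.003, "ax": 0, "ay": 0, "az": 0, "hand": 15},
])

```text
time_s: 11.05
eef_pos: [0.5587, 0.1462, 0.0409]
tcp_rot: [2.425, 1.995, 0.002]
ft_force: [0.8, -3.7, 4.4]
width: 0.0163
gripper_force: 59.2
```

drive_tool([
  {"x": 0.004, "y": 0, "z": 0.003, "ax": 0, "ay": 0, "az": 0, "hand": 15},
  {"x": 0.004, "y": 0, "z": 0.003, "ax": 0, "ay": 0, "az": 0, "hand": 15},
  {"x": 0.004, "y": 0, "z": 0.003, "ax": 0, "ay": 0, "az": 0, "hand": 15},
])

```text
time_s: 11.35
eef_pos: [0.5586, 0.1475, 0.0398]
tcp_rot: [2.426, 1.995, 0.001]
ft_force: [1.5, -3.2, 4.5]
width: 0.0164
gripper_force: 59.5
```

drive_tool([
  {"x": 0, "y": 0, "z": -0.018, "ax": 0, "ay": 0, "az": 0, "hand": 15},
  {"x": 0, "y": 0, "z": -0.018, "ax": 0, "ay": 0, "az": 0, "hand": 15},
  {"x": 0, "y": 0, "z": -0.018, "ax": 0, "ay": 0, "az": 0, "hand": 15},
])

```text
time_s: 11.65
eef_pos: [0.5567, 0.1481, 0.0439]
tcp_rot: [-2.425, -1.994, 0.002]
ft_force: [-0.1, 0.7, -0.9]
width: 0.0162
gripper_force: 55.7
```

drive_tool([
  {"x": 0, "y": 0.005, "z": 0, "ax": 0, "ay": 0, "az": 0, "hand": 15},
  {"x": 0, "y": 0.005, "z": 0, "ax": 0, "ay": 0, "az": 0, "hand": 15},
  {"x": 0, "y": 0.005, "z": 0, "ax": 0, "ay": 0, "az": 0, "hand": 15},
])

```text
time_s: 11.95
eef_pos: [0.5593, 0.1474, 0.0445]
tcp_rot: [-2.426, -1.995, 0.001]
ft_force: [-0.1, 0.4, -1.6]
width: 0.0161
gripper_force: 55.5
```

drive_tool([
  {"x": 0, "y": 0.004, "z": 0, "ax": 0, "ay": 0, "az": 0, "hand": 15},
  {"x": 0, "y": 0.004, "z": 0, "ax": 0, "ay": 0, "az": 0, "hand": 15},
  {"x": 0, "y": 0.004, "z": 0, "ax": 0, "ay": 0, "az": 0, "hand": 15},
])

```text
time_s: 12.25
eef_pos: [0.5608, 0.1471, 0.0449]
tcp_rot: [2.426, 1.995, 0.0]
ft_force: [-0.2, 0.5, -0.3]
width: 0.0162
gripper_force: 55.5
```

drive_tool([
  {"x": 0, "y": 0.004, "z": 0, "ax": 0, "ay": 0, "az": 0, "hand": 15},
  {"x": 0, "y": 0.004, "z": 0, "ax": 0, "ay": 0, "az": 0, "hand": 15},
  {"x": 0, "y": 0.004, "z": 0, "ax": 0, "ay": 0, "az": 0, "hand": 15},
])

```text
time_s: 12.55
eef_pos: [0.562, 0.1468, 0.0449]
tcp_rot: [2.426, 1.995, 0.0]
ft_force: [-1.2, 0.3, -1.2]
width: 0.0162
gripper_force: 55.5
```

drive_tool([
  {"x": 0, "y": 0.004, "z": 0, "ax": 0, "ay": 0, "az": 0, "hand": 15},
  {"x": 0, "y": 0.004, "z": 0, "ax": 0, "ay": 0, "az": 0, "hand": 15},
  {"x": 0, "y": 0.004, "z": 0, "ax": 0, "ay": 0, "az": 0, "hand": 15},
])

```text
time_s: 12.85
eef_pos: [0.5625, 0.1467, 0.0446]
tcp_rot: [-2.426, -1.995, 0.002]
ft_force: [-1.7, 1.9, 0.3]
width: 0.016
gripper_force: 55.1
```

drive_tool([
  {"x": 0, "y": 0.004, "z": 0, "ax": 0, "ay": 0, "az": 0, "hand": 15},
  {"x": 0, "y": 0.004, "z": 0, "ax": 0, "ay": 0, "az": 0, "hand": 15},
  {"x": 0, "y": 0.004, "z": 0, "ax": 0, "ay": 0, "az": 0, "hand": 15},
])

```text
time_s: 13.15
eef_pos: [0.5626, 0.1467, 0.0445]
tcp_rot: [-2.424, -1.994, 0.005]
ft_force: [-4.5, 2.2, 2.7]
width: 0.0161
gripper_force: 55.3
```

```bash
cat > st.py <<'E'
from h import *
from scipy.spatial.transform import Rotation as R
P=[]
for i in range(3):
    camera("top");s=sense();P.append(np.r_[s["eef_pos"]*1000,s["ft_force"],s["moment"]*10])
y=R.from_rotvec(s["tcp_rot"]).as_matrix()[:,1]
d=(np.array(s["eef_pos"])[:2]-[.562,.146])*1000;a=np.radians(-11.2)
print(np.mean(P,0).round(2),"yaw",np.degrees(np.arctan2(y[1],y[0])).round(2),"rackframe",(d@[np.cos(a),np.sin(a)]).round(2),(d@[-np.sin(a),np.cos(a)]).round(2),"w",s["width"],"t",s["time_s"])
E
python3 st.py
```

```text
[ 5.6258e+02  1.4671e+02  4.4530e+01 -4.7200e+00  1.6800e+00  1.3800e+00
  3.3200e+00  7.9000e+00 -3.0000e-01] yaw -11.14 rackframe 0.41 0.81 w 0.016114859544368854 t 13.3
```

drive_tool([
  {"x": 0.004, "y": -0.009, "z": 0, "ax": 0, "ay": 0, "az": 0, "hand": 15},
  {"x": 0.004, "y": -0.009, "z": 0, "ax": 0, "ay": 0, "az": 0, "hand": 15},
  {"x": 0.004, "y": -0.009, "z": 0, "ax": 0, "ay": 0, "az": 0, "hand": 15},
  {"x": 0.004, "y": -0.009, "z": 0, "ax": 0, "ay": 0, "az": 0, "hand": 15},
])

```text
time_s: 13.7
eef_pos: [0.5625, 0.148, 0.0451]
tcp_rot: [2.426, 1.995, 0.001]
ft_force: [0.1, 0.0, 0.4]
width: 0.0161
gripper_force: 55.6
```

```bash
python3 st.py
```

```text
[ 5.6239e+02  1.4795e+02  4.5080e+01 -1.7000e-01 -7.5000e-01 -7.5000e-01
  9.0000e-02 -3.3000e-01  4.0000e-02] yaw -11.14 rackframe -0.08 1.96 w 0.016193584625350955 t 13.85
```

drive_tool([
  {"x": 0.004, "y": 0, "z": 0, "ax": 0, "ay": 0, "az": 0, "hand": 15},
  {"x": 0.004, "y": 0, "z": 0, "ax": 0, "ay": 0, "az": 0, "hand": 15},
  {"x": 0.004, "y": 0, "z": 0, "ax": 0, "ay": 0, "az": 0, "hand": 15},
])

```text
time_s: 14.15
eef_pos: [0.5622, 0.1484, 0.0449]
tcp_rot: [2.425, 1.995, -0.001]
ft_force: [-1.3, -4.4, -0.8]
width: 0.0163
gripper_force: 55.8
```

```bash
python3 st.py
```

```text
[ 5.6223e+02  1.4845e+02  4.4910e+01  7.0000e-01 -5.0200e+00 -5.4000e-01
 -8.6600e+00 -2.8000e-01 -2.6000e-01] yaw -11.12 rackframe -0.26 2.44 w 0.01643139890607035 t 14.3
```

drive_tool([
  {"x": -0.006, "y": -0.003, "z": 0, "ax": 0, "ay": 0, "az": 0, "hand": 15},
  {"x": -0.006, "y": -0.003, "z": 0, "ax": 0, "ay": 0, "az": 0, "hand": 15},
  {"x": -0.006, "y": -0.003, "z": 0.006, "ax": 0, "ay": 0, "az": 0, "hand": 15},
  {"x": -0.006, "y": -0.003, "z": 0.01, "ax": 0, "ay": 0, "az": 0, "hand": 15},
  {"x": -0.006, "y": -0.003, "z": 0.01, "ax": 0, "ay": 0, "az": 0, "hand": 15},
])

```text
time_s: 14.8
eef_pos: [0.5611, 0.1482, 0.0422]
tcp_rot: [-2.426, -1.995, -0.001]
ft_force: [-0.7, 0.6, 0.8]
width: 0.0163
gripper_force: 58.3
```

```bash
python3 st.py
```

```text
[ 5.6108e+02  1.4811e+02  4.2200e+01 -4.5000e-01  9.7000e-01  1.5900e+00
  1.8700e+00  2.1700e+00 -8.2000e-01] yaw -11.14 rackframe -1.29 1.83 w 0.015978750138480408 t 14.95
```

drive_tool([
  {"x": 0, "y": 0, "z": 0.008, "ax": 0, "ay": 0, "az": 0, "hand": 15},
  {"x": 0, "y": 0, "z": 0.008, "ax": 0, "ay": 0, "az": 0, "hand": 15},
  {"x": 0, "y": 0, "z": 0.008, "ax": 0, "ay": 0, "az": 0, "hand": 15},
])

```text
time_s: 15.25
eef_pos: [0.5612, 0.1479, 0.0399]
tcp_rot: [-2.427, -1.995, -0.001]
ft_force: [-1.1, 2.2, 4.6]
width: 0.0161
gripper_force: 59.7
```

```bash
python3 st.py
```

```text
[561.16 147.87  39.87  -0.59   1.75   5.09   4.07   4.91  -0.76] yaw -11.14 rackframe -1.2 1.64 w 0.015999293265340952 t 15.4
```

drive_tool([
  {"x": -0.002, "y": 0, "z": 0.003, "ax": 0, "ay": 0, "az": 0, "hand": 15},
  {"x": -0.002, "y": 0, "z": 0.003, "ax": 0, "ay": 0, "az": 0, "hand": 15},
  {"x": -0.002, "y": 0, "z": 0.003, "ax": 0, "ay": 0, "az": 0, "hand": 42},
  {"x": -0.002, "y": 0, "z": 0.003, "ax": 0, "ay": 0, "az": 0, "hand": 42},
  {"x": -0.002, "y": 0, "z": 0.003, "ax": 0, "ay": 0, "az": 0, "hand": 42},
  {"x": -0.002, "y": 0, "z": 0.003, "ax": 0, "ay": 0, "az": 0, "hand": 42},
])

```text
time_s: 16.0
eef_pos: [0.5603, 0.1467, 0.038]
tcp_rot: [-2.426, -1.996, 0.001]
ft_force: [0.3, -0.1, -0.2]
width: 0.042
gripper_force: 0.0
```

```bash
python3 st.py
```

```text
[ 5.6054e+02  1.4686e+02  3.8250e+01  4.4000e-01 -1.1000e-01  2.3000e-01
 -3.4000e-01 -1.3000e-01 -1.3000e-01] yaw -11.13 rackframe -1.52 0.66 w 0.04211426507582374 t 16.15
```

drive_tool([
  {"x": 0, "y": 0, "z": -0.03, "ax": 0, "ay": 0, "az": 0, "hand": 42},
  {"x": 0, "y": 0, "z": -0.1, "ax": 0, "ay": 0, "az": 0, "hand": 42},
  {"x": 0, "y": 0, "z": -0.2, "ax": 0, "ay": 0, "az": 0, "hand": 42},
  {"x": 0, "y": 0, "z": -0.33, "ax": 0, "ay": 0, "az": 0, "hand": 42},
  {"x": 0, "y": 0, "z": -0.33, "ax": 0, "ay": 0, "az": 0, "hand": 42},
])

```text
time_s: 16.65
eef_pos: [0.5659, 0.1478, 0.1452]
tcp_rot: [2.421, 1.991, 0.018]
ft_force: [1.4, 0.5, 1.1]
width: 0.0414
gripper_force: 0.0
```

```bash
python3 st.py
```

```text
[ 5.6231e+02  1.4728e+02  1.4009e+02  1.0000e-01 -1.0000e-02 -6.1000e-01
  6.0000e-02  3.6000e-01 -3.0000e-02] yaw -11.13 rackframe -1.47 0.76 w 0.04231308646721166 t 16.8
```

```bash
python3 - <<'E'
from h import *
import json
for i in range(3): camera("side")
s=sense();p=s["eef_pos"];print(p);json.dump([*map(float,p),-11.13],open("cmd.json","w"))
E
python3 plan.py .45 .08 .13 -60 .396 -.003 .07 -90.5
```

```text
[0.55931325 0.14684269 0.13580703]
x -0.289 y -0.315 z 0.019 az 0.272 | rows>= 3 -> [0.4499, 0.08, 0.1301, -60.09]
x -0.294 y 0.150 z 0.200 az 0.169 | rows>= 2 -> [0.3958, -0.003, 0.0701, -90.51]
```

drive_tool([
  {"x": -0.05, "y": -0.05, "z": 0.019, "ax": 0, "ay": 0, "az": 0.045, "hand": 60},
  {"x": -0.1, "y": -0.1, "z": 0.019, "ax": 0, "ay": 0, "az": 0.09, "hand": 60},
  {"x": -0.15, "y": -0.16, "z": 0.019, "ax": 0, "ay": 0, "az": 0.135, "hand": 60},
  {"x": -0.2, "y": -0.22, "z": 0.019, "ax": 0, "ay": 0, "az": 0.18, "hand": 60},
  {"x": -0.25, "y": -0.27, "z": 0.019, "ax": 0, "ay": 0, "az": 0.225, "hand": 60},
  {"x": -0.289, "y": -0.315, "z": 0.019, "ax": 0, "ay": 0, "az": 0.272, "hand": 60},
  {"x": -0.289, "y": -0.315, "z": 0.019, "ax": 0, "ay": 0, "az": 0.272, "hand": 60},
])

```text
time_s: 17.65
eef_pos: [0.4482, 0.0796, 0.1299]
tcp_rot: [-3.035, -0.809, 0.008]
ft_force: [-0.0, -0.2, -0.2]
width: 0.0605
gripper_force: 0.0
```

drive_tool([
  {"x": -0.08, "y": 0.04, "z": 0, "ax": 0, "ay": 0, "az": 0.045, "hand": 60},
  {"x": -0.16, "y": 0.08, "z": 0, "ax": 0, "ay": 0, "az": 0.09, "hand": 60},
  {"x": -0.23, "y": 0.12, "z": 0, "ax": 0, "ay": 0, "az": 0.135, "hand": 60},
  {"x": -0.294, "y": 0.15, "z": 0, "ax": 0, "ay": 0, "az": 0.169, "hand": 60},
  {"x": -0.294, "y": 0.15, "z": 0.1, "ax": 0, "ay": 0, "az": 0.169, "hand": 60},
  {"x": -0.294, "y": 0.15, "z": 0.18, "ax": 0, "ay": 0, "az": 0.169, "hand": 60},
  {"x": -0.294, "y": 0.15, "z": 0.2, "ax": 0, "ay": 0, "az": 0.169, "hand": 60},
  {"x": -0.294, "y": 0.15, "z": 0.2, "ax": 0, "ay": 0, "az": 0.169, "hand": 60},
])

```text
time_s: 18.45
eef_pos: [0.3964, -0.0024, 0.0707]
tcp_rot: [-3.141, 0.011, 0.005]
ft_force: [-0.9, -0.6, 0.4]
width: 0.0597
gripper_force: 0.0
```

```bash
python3 st.py; python3 - <<'E'
from fit import *
t,c=camera("top"),camera("side")
im=np.hstack([cv2.resize(t["pixels"][215:345,225:370],(464,416),interpolation=cv2.INTER_CUBIC),cv2.copyMakeBorder(cv2.resize(c["pixels"][190:310,225:341],(336,348),interpolation=cv2.INTER_CUBIC),0,68,0,0,0)])
cv2.imwrite("pics/push1.png",im)
E
```

```text
[ 3.9813e+02 -2.6800e+00  7.2390e+01 -1.5000e-01 -1.9000e-01  9.0000e-02
 -1.0000e-02 -9.0000e-02  1.0000e-01] yaw -90.45 rackframe -131.36 -177.67 w 0.06010007881129338 t 18.6
```

View pics/push1.png

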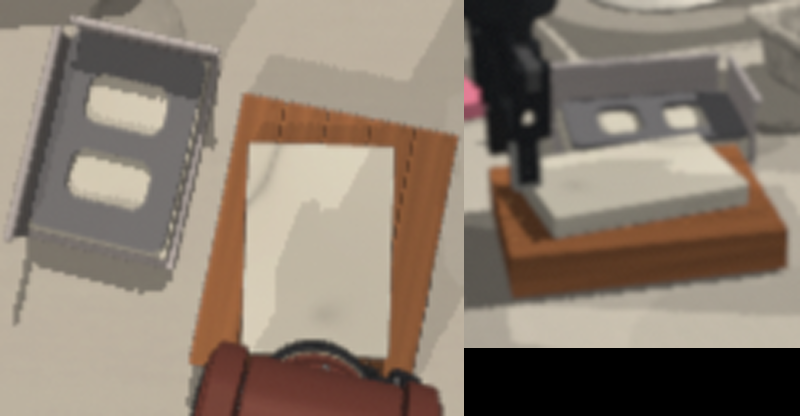

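drive_tool([
  {"x": 0, "y": 0, "z": 0.04, "ax": 0, "ay": 0, "az": 0, "hand": 60},
  {"x": 0, "y": 0, "z": 0.073, "ax": 0, "ay": 0, "az": 0, "hand": 60},
  {"x": 0, "y": 0, "z": 0.073, "ax": 0, "ay": 0, "az": 0, "hand": 60},
  {"x": 0, "y": 0, "z": 0.073, "ax": 0, "ay": 0, "az": 0, "hand": 60},
])

```text
time_s: 19.1
eef_pos: [0.3972, -0.0027, 0.05]
tcp_rot: [-3.141, 0.014, 0.001]
ft_force: [0.1, -0.4, -0.0]
width: 0.06
gripper_force: 0.0
```

drive_tool([
  {"x": 0, "y": 0, "z": 0.008, "ax": 0, "ay": 0, "az": 0, "hand": 60},
  {"x": 0, "y": 0, "z": 0.008, "ax": 0, "ay": 0, "az": 0, "hand": 60},
])

```text
time_s: 19.3
eef_pos: [0.3974, -0.0028, 0.0477]
tcp_rot: [3.142, -0.014, 0.0]
ft_force: [0.8, -0.2, -0.5]
width: 0.0602
gripper_force: 0.0
```

drive_tool([
  {"x": 0, "y": 0, "z": 0.006, "ax": 0, "ay": 0, "az": 0, "hand": 60},
  {"x": 0, "y": 0, "z": 0.006, "ax": 0, "ay": 0, "az": 0, "hand": 60},
])

```text
time_s: 19.5
eef_pos: [0.3972, -0.0028, 0.0457]
tcp_rot: [-3.142, 0.014, 0.0]
ft_force: [0.1, -0.6, 0.6]
width: 0.0603
gripper_force: 0.0
```

drive_tool([
  {"x": 0, "y": 0, "z": 0.006, "ax": 0, "ay": 0, "az": 0, "hand": 60},
  {"x": 0, "y": 0, "z": 0.006, "ax": 0, "ay": 0, "az": 0, "hand": 60},
])

```text
time_s: 19.7
eef_pos: [0.3971, -0.0027, 0.0438]
tcp_rot: [-3.141, 0.014, 0.001]
ft_force: [0.1, -0.3, -0.3]
width: 0.0602
gripper_force: 0.0
```

drive_tool([
  {"x": 0, "y": 0, "z": 0.006, "ax": 0, "ay": 0, "az": 0, "hand": 60},
  {"x": 0, "y": 0, "z": 0.006, "ax": 0, "ay": 0, "az": 0, "hand": 60},
])

```text
time_s: 19.9
eef_pos: [0.3971, -0.0027, 0.042]
tcp_rot: [-3.141, 0.014, 0.001]
ft_force: [-0.3, -0.6, -0.1]
width: 0.0601
gripper_force: 0.0
```

drive_tool([
  {"x": 0, "y": 0, "z": 0.006, "ax": 0, "ay": 0, "az": 0, "hand": 60},
  {"x": 0, "y": 0, "z": 0.006, "ax": 0, "ay": 0, "az": 0, "hand": 60},
])

```text
time_s: 20.1
eef_pos: [0.3971, -0.0027, 0.0402]
tcp_rot: [-3.141, 0.014, 0.001]
ft_force: [0.5, -0.6, 0.2]
width: 0.0597
gripper_force: 0.0
```

drive_tool([
  {"x": 0, "y": 0, "z": 0.006, "ax": 0, "ay": 0, "az": 0, "hand": 60},
  {"x": 0, "y": 0, "z": 0.006, "ax": 0, "ay": 0, "az": 0, "hand": 60},
])

```text
time_s: 20.3
eef_pos: [0.3976, -0.0028, 0.0389]
tcp_rot: [3.142, -0.014, 0.0]
ft_force: [-2.1, 0.1, 3.8]
width: 0.06
gripper_force: 1.8
```

drive_tool([
  {"x": 0, "y": 0, "z": 0.005, "ax": 0, "ay": 0, "az": 0, "hand": 60},
  {"x": 0, "y": 0, "z": 0.005, "ax": 0, "ay": 0, "az": 0, "hand": 60},
])

```text
time_s: 20.5
eef_pos: [0.3977, -0.0028, 0.0389]
tcp_rot: [-3.141, 0.014, 0.003]
ft_force: [-6.1, 0.6, 19.4]
width: 0.0601
gripper_force: 9.0
```

```bash
python3 st.py
```

```text
[397.66  -2.83  38.86  -6.93   0.63  18.2    1.23  10.5   -0.46] yaw -90.5 rackframe -132.29 -177.91 w 0.06010534189549003 t 20.65
```

drive_tool([
  {"x": 0, "y": 0, "z": -0.02, "ax": 0, "ay": 0, "az": 0, "hand": 60},
  {"x": 0, "y": 0, "z": -0.022, "ax": 0, "ay": 0, "az": 0, "hand": 60},
  {"x": 0.008, "y": 0, "z": -0.022, "ax": 0, "ay": 0, "az": 0, "hand": 60},
  {"x": 0.015, "y": 0, "z": -0.022, "ax": 0, "ay": 0, "az": 0, "hand": 60},
  {"x": 0.022, "y": 0, "z": -0.022, "ax": 0, "ay": 0, "az": 0, "hand": 60},
  {"x": 0.026, "y": 0, "z": -0.022, "ax": 0, "ay": 0, "az": 0, "hand": 60},
])

```text
time_s: 21.25
eef_pos: [0.4005, -0.0022, 0.0422]
tcp_rot: [-3.14, 0.012, 0.018]
ft_force: [-11.2, 0.3, 7.2]
width: 0.0602
gripper_force: 5.1
```

```bash
python3 st.py
```

```text
[ 4.0056e+02 -2.1700e+00  4.2190e+01 -9.1400e+00 -3.8000e-01  7.4100e+00
  1.5500e+00  1.3400e+01  1.8000e+00] yaw -90.44 rackframe -129.58 -176.7 w 0.06018473227614323 t 21.4
```

drive_tool([
  {"x": 0.006, "y": 0, "z": -0.005, "ax": 0, "ay": 0, "az": 0, "hand": 60},
  {"x": 0.006, "y": 0, "z": -0.005, "ax": 0, "ay": 0, "az": 0, "hand": 60},
  {"x": 0.006, "y": 0, "z": -0.005, "ax": 0, "ay": 0, "az": 0, "hand": 60},
])

```text
time_s: 21.7
eef_pos: [0.4051, -0.0025, 0.044]
tcp_rot: [-3.141, 0.014, 0.006]
ft_force: [-4.2, 0.2, -2.8]
width: 0.0599
gripper_force: 1.8
```

```bash
python3 st.py;python3 - <<'E'
from fit import *
t,c=camera("top"),camera("side")
p,v=fit("next",(.49,-.0044,-.008),[t]);print(p,np.degrees(p[2]),v)
s=sense();print(s["tcp_rot"])
im=cv2.resize(c["pixels"][170:310,215:345],(650,560),interpolation=cv2.INTER_CUBIC)
cv2.imwrite("pics/push2.png",im)
E
```

```text
[ 4.0568e+02 -2.6200e+00  4.4380e+01 -3.2500e+00  3.4000e-01 -2.4400e+00
 -4.0000e-02  5.8500e+00  3.5000e-01] yaw -90.51 rackframe -124.14 -176.14 w 0.05976018090945416 t 21.85
[ 0.4968595  -0.00506762 -0.00698866] -0.4004206714748839 -136.94085693359375
[-3.14138982e+00  1.40724293e-02  1.47623747e-03]
```

View pics/push2.png

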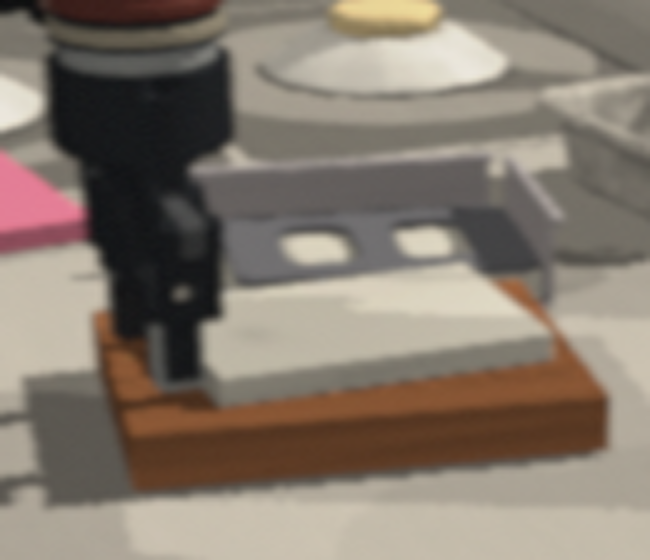

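drive_tool([
  {"x": 0.013, "y": -0.004, "z": 0, "ax": 0, "ay": 0, "az": 0.007, "hand": 60},
  {"x": 0.026, "y": -0.008, "z": 0, "ax": 0, "ay": 0, "az": 0.014, "hand": 60},
  {"x": 0.04, "y": -0.013, "z": 0, "ax": 0, "ay": 0, "az": 0.022, "hand": 60},
  {"x": 0.054, "y": -0.018, "z": 0, "ax": 0, "ay": 0, "az": 0.03, "hand": 60},
  {"x": 0.068, "y": -0.023, "z": 0, "ax": 0, "ay": 0, "az": 0.038, "hand": 60},
  {"x": 0.082, "y": -0.028, "z": 0, "ax": 0, "ay": 0, "az": 0.046, "hand": 60},
  {"x": 0.094, "y": -0.032, "z": 0, "ax": 0, "ay": 0, "az": 0.053, "hand": 60},
  {"x": 0.105, "y": -0.035, "z": 0, "ax": 0, "ay": 0, "az": 0.059, "hand": 60},
])

```text
time_s: 22.75
eef_pos: [0.4388, 0.0076, 0.0454]
tcp_rot: [-3.126, 0.307, 0.0]
ft_force: [-3.9, 0.8, 0.2]
width: 0.0599
gripper_force: 2.5
```

```bash
python3 st.py;cat > nx.py <<'E'
from fit import *
import sys
# next slab pose in true rack frame (mm, deg); args: z offset of slab (m), guess in rack frame
off=float(sys.argv[1]);gx,gy,ga=map(float,sys.argv[2:5]);a=np.radians(-11.15);O=np.array([.5607+.0013,.1471-.0011]);R=np.array([[np.cos(a),-np.sin(a)],[np.sin(a),np.cos(a)]])
g=O+R@[gx/1e3,gy/1e3]
for cs in ([camera("top")],[camera("side")]):
    p,v=fit("next",(*g,a+np.radians(ga)),cs,off);print((R.T@(p[:2]-O)*1e3).round(1),np.degrees(p[2]-a).round(2),round(v))
E
python3 nx.py 0 -5 -161 0
```

```text
[439.54   7.47  45.52  -1.99   0.51  -1.93   1.83   3.99  -0.63] yaw -101.17 rackframe -93.21 -159.72 w 0.06003523322177468 t 22.9
[   8.6 -159.3] 1.15 -106
[  -6.5 -162.7] -4.08 -137
```

```bash
echo "[0.4397,0.0074,0.0448,-101.15]">cmd.json; python3 plan.py .43 .009 .11 -101 .47 -.05 .13 -50 .5123 -.0879 .11 -11.15
```

```text
x -0.033 y 0.001 z -0.217 az -0.001 | rows>= 1 -> [0.4299, 0.009, 0.1099, -100.97]
x 0.169 y 0.168 z -0.067 az -0.283 | rows>= 2 -> [0.4701, -0.0501, 0.13, -50.03]
x 0.027 y 0.187 z 0.067 az -0.216 | rows>= 2 -> [0.5124, -0.0879, 0.1099, -11.15]
```

drive_tool([
  {"x": -0.033, "y": 0.001, "z": 0, "ax": 0, "ay": 0, "az": 0, "hand": 60},
  {"x": -0.033, "y": 0.001, "z": -0.08, "ax": 0, "ay": 0, "az": 0, "hand": 60},
  {"x": -0.033, "y": 0.001, "z": -0.217, "ax": 0, "ay": 0, "az": -0.001, "hand": 60},
  {"x": -0.033, "y": 0.001, "z": -0.217, "ax": 0, "ay": 0, "az": -0.001, "hand": 60},
])

```text
time_s: 23.4
eef_pos: [0.4344, 0.008, 0.1165]
tcp_rot: [3.126, -0.299, 0.024]
ft_force: [0.6, 0.2, 0.7]
width: 0.0602
gripper_force: 0.0
```

drive_tool([
  {"x": 0.03, "y": 0.03, "z": -0.067, "ax": 0, "ay": 0, "az": -0.045, "hand": 60},
  {"x": 0.06, "y": 0.06, "z": -0.067, "ax": 0, "ay": 0, "az": -0.09, "hand": 60},
  {"x": 0.09, "y": 0.09, "z": -0.067, "ax": 0, "ay": 0, "az": -0.135, "hand": 60},
  {"x": 0.12, "y": 0.12, "z": -0.067, "ax": 0, "ay": 0, "az": -0.18, "hand": 60},
  {"x": 0.14, "y": 0.14, "z": -0.067, "ax": 0, "ay": 0, "az": -0.225, "hand": 60},
  {"x": 0.16, "y": 0.16, "z": -0.067, "ax": 0, "ay": 0, "az": -0.27, "hand": 60},
  {"x": 0.169, "y": 0.168, "z": -0.067, "ax": 0, "ay": 0, "az": -0.283, "hand": 60},
])

```text
time_s: 24.1
eef_pos: [0.47, -0.0511, 0.1308]
tcp_rot: [2.949, 1.077, 0.004]
ft_force: [0.6, 0.3, -0.0]
width: 0.0603
gripper_force: 0.0
```

drive_tool([
  {"x": 0.005, "y": 0.04, "z": 0, "ax": 0, "ay": 0, "az": -0.045, "hand": 60},
  {"x": 0.01, "y": 0.08, "z": 0, "ax": 0, "ay": 0, "az": -0.09, "hand": 60},
  {"x": 0.015, "y": 0.12, "z": 0, "ax": 0, "ay": 0, "az": -0.135, "hand": 60},
  {"x": 0.02, "y": 0.16, "z": 0.03, "ax": 0, "ay": 0, "az": -0.18, "hand": 60},
  {"x": 0.027, "y": 0.187, "z": 0.067, "ax": 0, "ay": 0, "az": -0.216, "hand": 60},
  {"x": 0.027, "y": 0.187, "z": 0.067, "ax": 0, "ay": 0, "az": -0.216, "hand": 60},
  {"x": 0.027, "y": 0.187, "z": 0.067, "ax": 0, "ay": 0, "az": -0.216, "hand": 60},
])

```text
time_s: 24.8
eef_pos: [0.5109, -0.0879, 0.1102]
tcp_rot: [2.429, 1.992, -0.0]
ft_force: [-0.7, -0.0, 0.3]
width: 0.0599
gripper_force: 0.0
```

```bash
python3 st.py; python3 nx.py 0 -4 -161 0; python3 - <<'E'
from fit import *
t,c=camera("top"),camera("side")
im=np.hstack([cv2.resize(t["pixels"][215:345,225:370],(464,416),interpolation=cv2.INTER_CUBIC),cv2.copyMakeBorder(cv2.resize(c["pixels"][190:310,225:341],(336,348),interpolation=cv2.INTER_CUBIC),0,68,0,0,0)])
cv2.imwrite("pics/push3.png",im)
E
```

```text
[ 5.1118e+02 -8.7790e+01  1.1073e+02 -1.1000e-01  6.1000e-01  4.2000e-01
  2.6000e-01 -3.5000e-01  2.0000e-02] yaw -11.19 rackframe -4.38 -239.16 w 0.06020547206860668 t 24.95
[  -6.1 -161.2] 0.6 -112
[  -7.5 -159. ] -0.41 -146
```

View pics/push3.png

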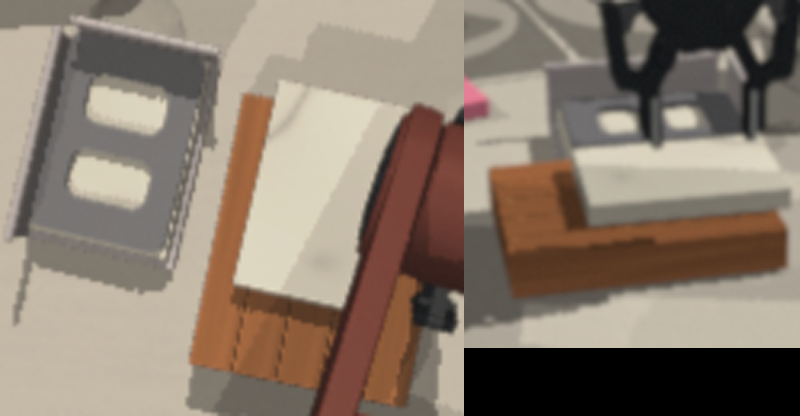

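drive_tool([
  {"x": 0, "y": -0.012, "z": 0.1, "ax": 0, "ay": 0, "az": 0, "hand": 60},
  {"x": 0, "y": -0.012, "z": 0.19, "ax": 0, "ay": 0, "az": 0, "hand": 60},
  {"x": 0, "y": -0.012, "z": 0.22, "ax": 0, "ay": 0, "az": 0, "hand": 60},
  {"x": 0, "y": -0.012, "z": 0.22, "ax": 0, "ay": 0, "az": 0, "hand": 60},
  {"x": 0, "y": -0.012, "z": 0.22, "ax": 0, "ay": 0, "az": 0, "hand": 60},
])

```text
time_s: 25.65
eef_pos: [0.5085, -0.0874, 0.0451]
tcp_rot: [2.426, 1.995, 0.001]
ft_force: [-0.4, 0.3, 0.6]
width: 0.0599
gripper_force: 0.0
```

drive_tool([
  {"x": 0.015, "y": 0, "z": 0, "ax": 0, "ay": 0, "az": 0, "hand": 60},
  {"x": 0.03, "y": 0, "z": 0, "ax": 0, "ay": 0, "az": 0, "hand": 60},
  {"x": 0.045, "y": 0, "z": 0, "ax": 0, "ay": 0, "az": 0, "hand": 60},
  {"x": 0.06, "y": 0, "z": 0, "ax": 0, "ay": 0, "az": 0, "hand": 60},
  {"x": 0.075, "y": 0, "z": 0, "ax": 0, "ay": 0, "az": 0, "hand": 60},
  {"x": 0.09, "y": 0, "z": 0, "ax": 0, "ay": 0, "az": 0, "hand": 60},
  {"x": 0.105, "y": 0, "z": 0, "ax": 0, "ay": 0, "az": 0, "hand": 60},
  {"x": 0.12, "y": 0, "z": 0, "ax": 0, "ay": 0, "az": 0, "hand": 60},
])

```text
time_s: 26.45
eef_pos: [0.5153, -0.0534, 0.0451]
tcp_rot: [2.422, 1.995, -0.003]
ft_force: [-1.4, -7.0, 2.3]
width: 0.0605
gripper_force: 3.3
```

```bash
python3 st.py; python3 nx.py 0 -6.5 -140 0
```

```text
[ 5.1535e+02 -5.2700e+01  4.5100e+01 -1.3400e+00 -4.7200e+00  2.6100e+00
 -7.8300e+00  1.4700e+00  3.0000e-01] yaw -11.06 rackframe -7.15 -203.98 w 0.060062282725557185 t 26.6
[  -6.2 -141. ] 0.25 -126
[  -5.6 -144.3] -6.23 -137
```

drive_tool([
  {"x": 0.017, "y": 0, "z": 0, "ax": 0, "ay": 0, "az": 0, "hand": 60},
  {"x": 0.034, "y": 0, "z": 0, "ax": 0, "ay": 0, "az": 0, "hand": 60},
  {"x": 0.051, "y": 0, "z": 0, "ax": 0, "ay": 0, "az": 0, "hand": 60},
  {"x": 0.068, "y": 0, "z": 0, "ax": 0, "ay": 0, "az": 0, "hand": 60},
  {"x": 0.085, "y": 0, "z": 0, "ax": 0, "ay": 0, "az": 0, "hand": 60},
  {"x": 0.102, "y": 0, "z": 0, "ax": 0, "ay": 0, "az": 0, "hand": 60},
  {"x": 0.119, "y": 0, "z": 0, "ax": 0, "ay": 0, "az": 0, "hand": 60},
  {"x": 0.136, "y": 0, "z": 0, "ax": 0, "ay": 0, "az": 0, "hand": 60},
])

```text
time_s: 27.5
eef_pos: [0.5229, -0.0133, 0.0451]
tcp_rot: [2.423, 1.995, -0.002]
ft_force: [-1.6, -7.4, 3.7]
width: 0.0601
gripper_force: 4.0
```

```bash
python3 st.py; python3 nx.py 0 -6.5 -100 0
```

```text
[523.12 -12.48  45.06  -0.57  -5.17   3.38  -7.91   1.75   0.66] yaw -11.09 rackframe -7.34 -163.02 w 0.060045271533029146 t 27.65
[ -6.4 -96.9] 0.77 -127
[  -5.5 -103.4] -7.98 -143
```

drive_tool([
  {"x": 0.015, "y": 0, "z": 0, "ax": 0, "ay": 0, "az": 0, "hand": 60},
  {"x": 0.03, "y": 0, "z": 0, "ax": 0, "ay": 0, "az": 0, "hand": 60},
  {"x": 0.045, "y": 0, "z": 0, "ax": 0, "ay": 0, "az": 0, "hand": 60},
  {"x": 0.06, "y": 0, "z": 0, "ax": 0, "ay": 0, "az": 0, "hand": 60},
  {"x": 0.075, "y": 0, "z": 0, "ax": 0, "ay": 0, "az": 0, "hand": 60},
  {"x": 0.09, "y": 0, "z": 0, "ax": 0, "ay": 0, "az": 0, "hand": 60},
  {"x": 0.105, "y": 0, "z": 0, "ax": 0, "ay": 0, "az": 0, "hand": 60},
  {"x": 0.12, "y": 0, "z": 0, "ax": 0, "ay": 0, "az": 0, "hand": 60},
])

```text
time_s: 28.55
eef_pos: [0.5301, 0.0215, 0.0455]
tcp_rot: [2.422, 1.995, -0.003]
ft_force: [-2.6, -9.9, 9.0]
width: 0.06
gripper_force: 4.9
```

```bash
python3 st.py; python3 nx.py -.002 -6.5 -61 0
```

```text
[ 5.303e+02  2.265e+01  4.534e+01 -1.020e+00 -6.430e+00  5.600e+00
 -9.170e+00  1.200e+00  3.200e-01] yaw -11.1 rackframe -7.12 -127.16 w 0.05999634337554368 t 28.7
[ -6.2 -60.5] 0.41 -121
[ -4.5 -60.9] -6.97 -143
```

drive_tool([
  {"x": 0.012, "y": 0, "z": 0, "ax": 0, "ay": 0, "az": 0, "hand": 60},
  {"x": 0.024, "y": 0, "z": 0, "ax": 0, "ay": 0, "az": 0, "hand": 60},
  {"x": 0.036, "y": 0, "z": 0, "ax": 0, "ay": 0, "az": 0, "hand": 60},
  {"x": 0.048, "y": 0, "z": 0, "ax": 0, "ay": 0, "az": 0, "hand": 60},
  {"x": 0.06, "y": 0, "z": 0, "ax": 0, "ay": 0, "az": 0, "hand": 60},
])

```text
time_s: 29.3
eef_pos: [0.5327, 0.0407, 0.0443]
tcp_rot: [2.426, 1.995, -0.002]
ft_force: [-1.4, -5.5, 2.0]
width: 0.0598
gripper_force: 2.5
```

```bash
python3 st.py
```

```text
[ 5.3276e+02  4.1310e+01  4.4210e+01 -3.5000e-01 -3.6600e+00  1.7300e+00
 -5.6300e+00 -3.1000e-01 -6.7000e-01] yaw -11.14 rackframe -8.34 -108.4 w 0.05973067647823818 t 29.45
```

drive_tool([
  {"x": 0.012, "y": 0, "z": 0, "ax": 0, "ay": 0, "az": 0, "hand": 60},
  {"x": 0.024, "y": 0, "z": 0, "ax": 0, "ay": 0, "az": 0, "hand": 60},
  {"x": 0.036, "y": 0, "z": 0, "ax": 0, "ay": 0, "az": 0, "hand": 60},
  {"x": 0.048, "y": 0, "z": 0, "ax": 0, "ay": 0, "az": 0, "hand": 60},
  {"x": 0.06, "y": 0, "z": 0, "ax": 0, "ay": 0, "az": 0, "hand": 60},
  {"x": 0.072, "y": 0, "z": 0, "ax": 0, "ay": 0, "az": 0, "hand": 60},
  {"x": 0.084, "y": 0, "z": 0, "ax": 0, "ay": 0, "az": 0, "hand": 60},
])

```text
time_s: 30.15
eef_pos: [0.5371, 0.0663, 0.0437]
tcp_rot: [-2.426, -1.995, 0.002]
ft_force: [-0.6, -2.9, -2.7]
width: 0.0597
gripper_force: 1.8
```

```bash
python3 st.py; python3 nx.py -.004 -6.5 -16 0
```

```text
[ 5.3743e+02  6.6850e+01  4.4000e+01 -8.7000e-01 -1.2700e+00 -1.3300e+00
 -2.2600e+00  1.1800e+00 -3.0000e-01] yaw -11.13 rackframe -8.55 -82.43 w 0.06003924071094576 t 30.3
[ -9.2 -20.5] 5.12 -119
[ -9.  -28.5] -2.36 -143
```

drive_tool([
  {"x": 0.01, "y": 0, "z": 0, "ax": 0, "ay": 0, "az": 0, "hand": 60},
  {"x": 0.02, "y": 0, "z": 0, "ax": 0, "ay": 0, "az": 0, "hand": 60},
  {"x": 0.03, "y": 0, "z": 0, "ax": 0, "ay": 0, "az": 0, "hand": 60},
  {"x": 0.04, "y": 0, "z": 0, "ax": 0, "ay": 0, "az": 0, "hand": 60},
  {"x": 0.045, "y": 0, "z": 0, "ax": 0, "ay": 0, "az": 0, "hand": 60},
])

```text
time_s: 30.9
eef_pos: [0.5407, 0.0783, 0.0447]
tcp_rot: [2.425, 1.995, -0.001]
ft_force: [-0.6, -5.6, 0.7]
width: 0.0599
gripper_force: 2.9
```

```bash
python3 st.py
```

```text
[ 5.4079e+02  7.8550e+01  4.4690e+01 -6.5000e-01 -5.1000e+00  8.4000e-01
 -7.9200e+00  1.0900e+00 -2.0000e-01] yaw -11.12 rackframe -7.7 -70.29 w 0.05999507660397832 t 31.05
```

drive_tool([
  {"x": 0.005, "y": 0, "z": 0, "ax": 0, "ay": 0, "az": 0, "hand": 60},
  {"x": 0.009, "y": 0, "z": 0, "ax": 0, "ay": 0, "az": 0, "hand": 60},
  {"x": 0.009, "y": 0, "z": 0, "ax": 0, "ay": 0, "az": 0, "hand": 60},
])

```text
time_s: 31.35
eef_pos: [0.5412, 0.0811, 0.0447]
tcp_rot: [2.425, 1.995, -0.0]
ft_force: [-0.8, -4.1, 0.6]
width: 0.06
gripper_force: 2.6
```

```bash
python3 st.py
```

```text
[ 5.4125e+02  8.1130e+01  4.4680e+01 -1.0200e+00 -4.7400e+00  3.2000e-01
 -8.2400e+00  1.2300e+00 -5.1000e-01] yaw -11.13 rackframe -7.74 -67.67 w 0.05995624416355209 t 31.5
```

drive_tool([
  {"x": 0.005, "y": 0, "z": 0, "ax": 0, "ay": 0, "az": 0, "hand": 60},
  {"x": 0.007, "y": 0, "z": 0, "ax": 0, "ay": 0, "az": 0, "hand": 60},
  {"x": 0.007, "y": 0, "z": 0, "ax": 0, "ay": 0, "az": 0, "hand": 60},
])

```text
time_s: 31.8
eef_pos: [0.5417, 0.0831, 0.0447]
tcp_rot: [2.425, 1.995, -0.001]
ft_force: [-1.3, -5.4, -0.3]
width: 0.0604
gripper_force: 2.8
```

drive_tool([
  {"x": 0.005, "y": 0, "z": 0, "ax": 0, "ay": 0, "az": 0, "hand": 60},
  {"x": 0.005, "y": 0, "z": 0, "ax": 0, "ay": 0, "az": 0, "hand": 60},
  {"x": 0.005, "y": 0, "z": 0, "ax": 0, "ay": 0, "az": 0, "hand": 60},
])

```text
time_s: 32.1
eef_pos: [0.5418, 0.0839, 0.0447]
tcp_rot: [2.425, 1.995, -0.003]
ft_force: [-1.8, -7.0, 2.1]
width: 0.06
gripper_force: 3.9
```

```bash
python3 st.py
```

```text
[541.78  83.86  44.69  -1.57  -7.75   1.41 -12.06   2.32  -0.89] yaw -11.11 rackframe -7.78 -64.91 w 0.05995323340266225 t 32.25
```

Force is starting to rise at the expected depth; press slightly more.

drive_tool([
  {"x": 0.005, "y": 0, "z": 0, "ax": 0, "ay": 0, "az": 0, "hand": 60},
  {"x": 0.005, "y": 0, "z": 0, "ax": 0, "ay": 0, "az": 0, "hand": 60},
  {"x": 0.005, "y": 0, "z": 0, "ax": 0, "ay": 0, "az": 0, "hand": 60},
])

```text
time_s: 32.55
eef_pos: [0.5418, 0.0839, 0.0447]
tcp_rot: [2.423, 1.995, -0.006]
ft_force: [-1.9, -12.6, 1.5]
width: 0.0598
gripper_force: 6.0
```

```bash
python3 st.py
```

```text
[541.78  83.94  44.71  -2.4  -11.45   2.82 -18.79   3.27  -1.28] yaw -11.08 rackframe -7.79 -64.82 w 0.05993549891345901 t 32.7
```

drive_tool([
  {"x": 0.005, "y": 0, "z": 0, "ax": 0, "ay": 0, "az": 0, "hand": 60},
  {"x": 0.005, "y": 0, "z": 0, "ax": 0, "ay": 0, "az": 0, "hand": 60},
  {"x": 0.005, "y": 0, "z": 0, "ax": 0, "ay": 0, "az": 0, "hand": 60},
])

```text
time_s: 33.0
eef_pos: [0.5418, 0.084, 0.0447]
tcp_rot: [2.421, 1.994, -0.01]
ft_force: [-3.2, -15.5, 3.3]
width: 0.06
gripper_force: 8.2
```

```bash
python3 st.py; python3 - <<'E'
from workcell import *;import json
p=sense()["eef_pos"];json.dump([float(p[0]),float(p[1]),float(p[2]),-11.13],open("cmd.json","w"))
E
```

```text
[541.77  84.04  44.7   -3.3  -15.32   3.61 -25.6    4.54  -1.7 ] yaw -11.05 rackframe -7.84 -64.72 w 0.06033803606103248 t 33.15
```

```bash
python3 plan.py .5389 .0693 .12 -11.13 .50 .11 .13 -55 .4561 .1647 .11 -101.15 .4561 .1647 .044 -101.15
```

```text
x -0.050 y 0.000 z -0.251 az -0.000 | rows>= 1 -> [0.5388, 0.0693, 0.12, -11.13]
x 0.108 y -0.153 z -0.033 az 0.244 | rows>= 2 -> [0.5001, 0.11, 0.1299, -55.05]
x -0.016 y -0.233 z 0.066 az 0.256 | rows>= 2 -> [0.4561, 0.1645, 0.1101, -101.13]
x -0.000 y -0.001 z 0.220 az 0.000 | rows>= 1 -> [0.4561, 0.1648, 0.0441, -101.13]
```

drive_tool([
  {"x": -0.02, "y": 0, "z": 0, "ax": 0, "ay": 0, "az": 0, "hand": 60},
  {"x": -0.06, "y": 0, "z": 0, "ax": 0, "ay": 0, "az": 0, "hand": 60},
  {"x": -0.06, "y": 0, "z": -0.1, "ax": 0, "ay": 0, "az": 0, "hand": 60},
  {"x": -0.06, "y": 0, "z": -0.22, "ax": 0, "ay": 0, "az": 0, "hand": 60},
  {"x": -0.06, "y": 0, "z": -0.251, "ax": 0, "ay": 0, "az": 0, "hand": 60},
  {"x": -0.06, "y": 0, "z": -0.251, "ax": 0, "ay": 0, "az": 0, "hand": 60},
])

```text
time_s: 33.75
eef_pos: [0.5408, 0.0709, 0.1221]
tcp_rot: [2.424, 1.994, 0.008]
ft_force: [0.8, 0.1, 0.4]
width: 0.0602
gripper_force: 0.0
```

drive_tool([
  {"x": 0.02, "y": -0.03, "z": -0.033, "ax": 0, "ay": 0, "az": 0.04, "hand": 60},
  {"x": 0.04, "y": -0.06, "z": -0.033, "ax": 0, "ay": 0, "az": 0.085, "hand": 60},
  {"x": 0.06, "y": -0.09, "z": -0.033, "ax": 0, "ay": 0, "az": 0.13, "hand": 60},
  {"x": 0.08, "y": -0.12, "z": -0.033, "ax": 0, "ay": 0, "az": 0.175, "hand": 60},
  {"x": 0.1, "y": -0.14, "z": -0.033, "ax": 0, "ay": 0, "az": 0.22, "hand": 60},
  {"x": 0.108, "y": -0.153, "z": -0.033, "ax": 0, "ay": 0, "az": 0.244, "hand": 60},
  {"x": 0.108, "y": -0.153, "z": -0.033, "ax": 0, "ay": 0, "az": 0.244, "hand": 60},
])

```text
time_s: 34.45
eef_pos: [0.4979, 0.1117, 0.1274]
tcp_rot: [-2.995, -0.945, 0.006]
ft_force: [0.2, -0.3, -0.7]
width: 0.06
gripper_force: 0.0
```

```bash
python3 - <<'E'
from h import *
import json
from scipy.spatial.transform import Rotation as R
camera("top");camera("top");s=sense();y=R.from_rotvec(s["tcp_rot"]).as_matrix()[:,1];w=np.degrees(np.arctan2(y[1],y[0]));p=s["eef_pos"];print(p,w,s["joint_pos"].round(2))
json.dump([*map(float,p),float(w)],open("cmd.json","w"))
E
python3 plan.py .4561 .1647 .11 -101.15
```

```text
[0.49897864 0.11126127 0.12812133] -54.94206363064989 [0.08 0.1  1.97 0.   1.07 1.04]
x -0.015 y -0.228 z 0.060 az 0.257 | rows>= 2 -> [0.456, 0.1647, 0.1101, -101.2021]
```

drive_tool([
  {"x": -0.003, "y": -0.04, "z": 0, "ax": 0, "ay": 0, "az": 0.045, "hand": 60},
  {"x": -0.006, "y": -0.08, "z": 0, "ax": 0, "ay": 0, "az": 0.09, "hand": 60},
  {"x": -0.009, "y": -0.12, "z": 0, "ax": 0, "ay": 0, "az": 0.135, "hand": 60},
  {"x": -0.012, "y": -0.16, "z": 0.03, "ax": 0, "ay": 0, "az": 0.18, "hand": 60},
  {"x": -0.015, "y": -0.2, "z": 0.05, "ax": 0, "ay": 0, "az": 0.225, "hand": 60},
  {"x": -0.015, "y": -0.228, "z": 0.06, "ax": 0, "ay": 0, "az": 0.257, "hand": 60},
  {"x": -0.015, "y": -0.228, "z": 0.06, "ax": 0, "ay": 0, "az": 0.257, "hand": 60},
  {"x": -0.015, "y": -0.228, "z": 0.06, "ax": 0, "ay": 0, "az": 0.257, "hand": 60},
])

```text
time_s: 35.35
eef_pos: [0.4572, 0.1645, 0.1113]
tcp_rot: [3.127, -0.305, -0.0]
ft_force: [0.3, -0.9, -0.3]
width: 0.0602
gripper_force: 0.0
```

```bash
python3 st.py; python3 nx.py -.004 -6.5 0 0
```

```text
[ 4.5763e+02  1.6440e+02  1.1167e+02 -4.0000e-02  1.9000e-01 -3.3000e-01
 -7.0000e-02  8.0000e-02  1.6000e-01] yaw -101.26 rackframe -105.86 -2.21 w 0.06009030485077787 t 35.5
[-7.6 -1.5] -0.28 -144
[ -8.9 -10.7] -1.4 -151
```

drive_tool([
  {"x": 0, "y": 0, "z": 0.12, "ax": 0, "ay": 0, "az": 0, "hand": 60},
  {"x": 0, "y": 0, "z": 0.2, "ax": 0, "ay": 0, "az": 0, "hand": 60},
  {"x": 0, "y": 0, "z": 0.222, "ax": 0, "ay": 0, "az": 0, "hand": 60},
  {"x": 0, "y": 0, "z": 0.222, "ax": 0, "ay": 0, "az": 0, "hand": 60},
  {"x": 0, "y": 0, "z": 0.222, "ax": 0, "ay": 0, "az": 0, "hand": 60},
])

```text
time_s: 36.1
eef_pos: [0.4581, 0.1648, 0.0459]
tcp_rot: [-3.126, 0.309, -0.003]
ft_force: [0.4, 0.3, 1.2]
width: 0.0598
gripper_force: 0.0
```

drive_tool([
  {"x": 0.012, "y": 0, "z": 0, "ax": 0, "ay": 0, "az": 0, "hand": 60},
  {"x": 0.024, "y": 0, "z": 0, "ax": 0, "ay": 0, "az": 0, "hand": 60},
  {"x": 0.032, "y": 0, "z": 0, "ax": 0, "ay": 0, "az": 0, "hand": 60},
  {"x": 0.038, "y": 0, "z": 0, "ax": 0, "ay": 0, "az": 0, "hand": 60},
  {"x": 0.043, "y": 0, "z": 0, "ax": 0, "ay": 0, "az": 0, "hand": 60},
  {"x": 0.046, "y": 0, "z": 0, "ax": 0, "ay": 0, "az": 0, "hand": 60},
])

```text
time_s: 36.7
eef_pos: [0.4689, 0.1624, 0.0447]
tcp_rot: [-3.126, 0.309, 0.007]
ft_force: [-6.0, 3.1, 5.4]
width: 0.0602
gripper_force: 3.2
```

```bash
python3 st.py
```

```text
[468.87 162.39  44.6   -4.71   1.86   4.21   4.6    7.32   1.82] yaw -101.3 rackframe -94.54 -2.03 w 0.059931553404104124 t 36.85
```

drive_tool([
  {"x": 0.005, "y": 0, "z": 0, "ax": 0, "ay": 0, "az": 0, "hand": 60},
  {"x": 0.009, "y": 0, "z": 0, "ax": 0, "ay": 0, "az": 0, "hand": 60},
  {"x": 0.009, "y": 0, "z": 0, "ax": 0, "ay": 0, "az": 0, "hand": 60},
])

```text
time_s: 37.15
eef_pos: [0.4694, 0.1622, 0.0443]
tcp_rot: [3.126, -0.31, -0.014]
ft_force: [-8.9, 3.8, 9.2]
width: 0.0601
gripper_force: 4.9
```

```bash
python3 st.py
```

```text
[469.34 162.21  44.27  -9.07   3.35   8.24   6.59  14.29   1.64] yaw -101.31 rackframe -94.05 -2.11 w 0.06004711947013863 t 37.3
```

drive_tool([
  {"x": 0.004, "y": 0, "z": -0.002, "ax": 0, "ay": 0, "az": 0, "hand": 60},
  {"x": 0.006, "y": 0, "z": -0.002, "ax": 0, "ay": 0, "az": 0, "hand": 60},
  {"x": 0.006, "y": 0, "z": -0.002, "ax": 0, "ay": 0, "az": 0, "hand": 60},
])

```text
time_s: 37.6
eef_pos: [0.4717, 0.1614, 0.0443]
tcp_rot: [3.126, -0.31, -0.011]
ft_force: [-5.8, 2.5, 3.0]
width: 0.0601
gripper_force: 3.2
```

```bash
python3 st.py; python3 nx.py -.004 -4 0 0
```

```text
[471.67 161.41  44.35  -6.25   2.45   2.32   4.04   9.51   0.83] yaw -101.31 rackframe -91.61 -2.42 w 0.060086985759849276 t 37.75
[-5.6 -1.7] -0.04 -132
[-17.   -9.8] -2.08 -148
```

drive_tool([
  {"x": 0.004, "y": 0, "z": -0.001, "ax": 0, "ay": 0, "az": 0, "hand": 60},
  {"x": 0.006, "y": 0, "z": -0.001, "ax": 0, "ay": 0, "az": 0, "hand": 60},
  {"x": 0.006, "y": 0, "z": -0.001, "ax": 0, "ay": 0, "az": 0, "hand": 60},
])

```text
time_s: 38.15
eef_pos: [0.4734, 0.1609, 0.0444]
tcp_rot: [3.125, -0.31, -0.011]
ft_force: [-5.8, 1.7, 1.4]
width: 0.0599
gripper_force: 2.8
```

```bash
python3 st.py; python3 nx.py -.004 -4 0 0
```

```text
[473.44 160.86  44.38  -5.05   1.97   1.03   2.95   8.17   0.75] yaw -101.32 rackframe -89.74 -2.62 w 0.05994853713618568 t 38.3
[-14.6  -2.1] -0.3 -125
[-16.6 -10.2] -1.34 -150
```

drive_tool([
  {"x": 0.004, "y": 0, "z": 0, "ax": 0, "ay": 0, "az": 0, "hand": 60},
  {"x": 0.006, "y": 0, "z": 0, "ax": 0, "ay": 0, "az": 0, "hand": 60},
  {"x": 0.006, "y": 0, "z": 0, "ax": 0, "ay": 0, "az": 0, "hand": 60},
])

```text
time_s: 38.7
eef_pos: [0.475, 0.1605, 0.0444]
tcp_rot: [3.125, -0.31, -0.012]
ft_force: [-6.3, 0.4, 1.8]
width: 0.06
gripper_force: 3.1
```

```bash
python3 st.py
```

```text
[ 4.7494e+02  1.6048e+02  4.4360e+01 -5.2200e+00  1.6600e+00  2.0500e+00
  3.1400e+00  9.3800e+00  4.2000e-01] yaw -101.32 rackframe -88.23 -2.7 w 0.05978706471146833 t 38.85
```

drive_tool([
  {"x": 0.004, "y": 0, "z": 0, "ax": 0, "ay": 0, "az": 0, "hand": 60},
  {"x": 0.006, "y": 0, "z": 0, "ax": 0, "ay": 0, "az": 0, "hand": 60},
  {"x": 0.006, "y": 0, "z": 0, "ax": 0, "ay": 0, "az": 0, "hand": 60},
])

```text
time_s: 39.15
eef_pos: [0.4752, 0.1604, 0.0443]
tcp_rot: [3.125, -0.31, -0.018]
ft_force: [-9.6, 3.2, 5.8]
width: 0.0601
gripper_force: 5.1
```

```bash
python3 st.py
```

```text
[475.17 160.39  44.34  -9.06   2.12   5.75   4.58  14.81   0.65] yaw -101.33 rackframe -87.97 -2.74 w 0.060274768650411016 t 39.3
```

drive_tool([
  {"x": 0.005, "y": 0, "z": 0, "ax": 0, "ay": 0, "az": 0, "hand": 60},
  {"x": 0.008, "y": 0, "z": 0, "ax": 0, "ay": 0, "az": 0, "hand": 60},
  {"x": 0.008, "y": 0, "z": 0, "ax": 0, "ay": 0, "az": 0, "hand": 60},
])

```text
time_s: 39.6
eef_pos: [0.4752, 0.1604, 0.0443]
tcp_rot: [3.125, -0.31, -0.027]
ft_force: [-16.4, 4.5, 11.9]
width: 0.0602
gripper_force: 8.0
```

```bash
python3 st.py
```

```text
[475.23 160.37  44.29 -15.48   4.1   11.87   7.38  23.49   1.  ] yaw -101.34 rackframe -87.91 -2.75 w 0.05989501887580917 t 39.75
```

drive_tool([
  {"x": 0.005, "y": 0, "z": 0, "ax": 0, "ay": 0, "az": 0, "hand": 60},
  {"x": 0.008, "y": 0, "z": 0, "ax": 0, "ay": 0, "az": 0, "hand": 60},
  {"x": 0.008, "y": 0, "z": 0, "ax": 0, "ay": 0, "az": 0, "hand": 60},
])

```text
time_s: 40.05
eef_pos: [0.4753, 0.1603, 0.0442]
tcp_rot: [3.125, -0.311, -0.036]
ft_force: [-20.8, 5.6, 17.2]
width: 0.0598
gripper_force: 10.9
```

```bash
python3 st.py
```

```text
[475.29 160.34  44.21 -20.95   4.72  16.77   9.55  31.84   1.26] yaw -101.35 rackframe -87.83 -2.78 w 0.0599068699874069 t 40.2
```

drive_tool([
  {"x": -0.04, "y": 0, "z": 0, "ax": 0, "ay": 0, "az": 0, "hand": 60},
  {"x": -0.08, "y": 0, "z": 0, "ax": 0, "ay": 0, "az": 0, "hand": 60},
  {"x": -0.1, "y": 0, "z": -0.1, "ax": 0, "ay": 0, "az": 0, "hand": 60},
  {"x": -0.1, "y": 0, "z": -0.25, "ax": 0, "ay": 0, "az": 0, "hand": 60},
  {"x": -0.1, "y": 0.16, "z": -0.3, "ax": 0, "ay": 0, "az": 0, "hand": 60},
  {"x": -0.1, "y": 0.32, "z": -0.3, "ax": 0, "ay": 0, "az": 0, "hand": 60},
  {"x": -0.1, "y": 0.48, "z": -0.3, "ax": 0, "ay": 0, "az": 0, "hand": 60},
  {"x": -0.1, "y": 0.48, "z": -0.3, "ax": 0, "ay": 0, "az": 0, "hand": 60},
])

```text
time_s: 41.0
eef_pos: [0.4268, 0.0192, 0.1361]
tcp_rot: [3.123, -0.32, 0.003]
ft_force: [-0.5, 1.1, -0.4]
width: 0.0601
gripper_force: 0.0
```

```bash
python3 st.py; cat > chk.py <<'E'
from fit import *
from scipy.ndimage import map_coordinates
a=np.radians(-11.15);O=np.array([.5607+.0013,.1471-.0011]);R=np.array([[np.cos(a),-np.sin(a)],[np.sin(a),np.cos(a)]])
t,s=camera("top"),camera("side");cv2.imwrite("pics/t_end.png",t["pixels"]);cv2.imwrite("pics/s_end.png",s["pixels"])
def prof(c,A,B,n,name,w=.01):
    A,B,n=map(np.array,(A,B,n));d=np.arange(-w,w+1e-9,.001);print(name)
    for k in (0,1,2):
        T=np.linspace(.05+.3*k,.35+.3*k,25)[:,None,None];X=(A+(B-A)*T)+n*d[None,:,None];sh=X.shape;X=X.reshape(-1,3)
        W=np.c_[X[:,:2]@R.T+O,X[:,2]];u=proj(c,W);print("  ",map_coordinates(c["pixels"].mean(2),[u[:,1],u[:,0]],order=1).reshape(sh[:2]).mean(0).round().astype(int).tolist())
prof(t,(-.075,-.0525,.05),(-.075,.0525,.05),(1,0,0),"next -x edge, d -10..10")
prof(t,(-.075,-.0525,.05),(.06,-.0525,.05),(0,1,0),"next -y edge")
prof(t,(-.083,.0525,.066),(.075,.0525,.066),(0,1,0),"endwall inner")
prof(t,(.075,-.0585,.066),(.075,.0525,.066),(1,0,0),"backwall inner")
prof(s,(-.075,-.0525,.05),(-.075,.0525,.05),(1,0,0),"side next -x edge")
prof(s,(-.06,-.0525,.05),(.06,-.0525,.05),(0,0,1),"side next -y face, z from 40 to 60")
prof(s,(-.06,-.0525,.029),(.06,-.0525,.029),(0,0,1),"side -y face, z 19..39")
for b in boxes_of(t,"next_slab")[:2]: print(b)
p,v=fit("next",(*O,a),[t],-.004);print((R.T@(p[:2]-O)*1e3).round(1),np.degrees(p[2]-a),v)
E
python3 chk.py
```

```text
[ 4.2742e+02  2.2600e+01  1.3597e+02  5.3000e-01  1.1000e-01  5.0000e-02
  2.2000e-01  3.0000e-02 -7.0000e-02] yaw -101.39 rackframe -108.13 -146.11 w 0.06040328214411386 t 41.15
next -x edge, d -10..10
   [116, 116, 115, 114, 114, 115, 116, 119, 125, 138, 156, 178, 194, 200, 202, 202, 202, 202, 202, 202, 202]
   [116, 116, 115, 114, 113, 114, 115, 118, 124, 136, 154, 176, 193, 199, 201, 201, 201, 201, 201, 201, 201]
   [121, 120, 119, 116, 113, 110, 111, 113, 120, 132, 151, 173, 190, 197, 199, 200, 200, 200, 199, 199, 199]
next -y edge
   [113, 106, 103, 99, 96, 92, 90, 94, 106, 128, 157, 183, 196, 201, 202, 202, 202, 202, 202, 202, 202]
   [105, 101, 99, 97, 95, 92, 90, 94, 107, 130, 159, 185, 197, 201, 202, 202, 202, 202, 202, 202, 202]
   [93, 93, 95, 95, 94, 92, 91, 96, 110, 134, 164, 189, 200, 203, 204, 204, 204, 204, 204, 204, 204]
endwall inner
   [194, 192, 186, 176, 159, 134, 106, 90, 88, 98, 116, 136, 152, 162, 166, 165, 164, 167, 172, 175, 176]
   [197, 195, 191, 183, 165, 136, 106, 89, 87, 97, 116, 137, 153, 162, 166, 165, 165, 168, 172, 175, 176]
   [178, 178, 176, 170,
[... 919 characters left out ...]
1, 111, 113, 117, 125, 135, 148, 163, 176, 187, 194, 199, 201, 202, 202, 202, 202, 202, 202, 202]
   [112, 112, 113, 115, 119, 127, 137, 150, 165, 178, 189, 196, 202, 204, 205, 205, 205, 205, 205, 205, 204]
side -y face, z 19..39
   [105, 107, 108, 107, 105, 101, 94, 87, 80, 76, 75, 77, 83, 90, 96, 101, 105, 108, 109, 110, 110]
   [104, 106, 107, 106, 104, 100, 94, 87, 80, 76, 74, 77, 83, 90, 96, 102, 106, 109, 110, 111, 111]
   [104, 106, 106, 106, 104, 100, 93, 87, 80, 76, 74, 77, 83, 90, 97, 103, 107, 110, 111, 112, 112]
{'bbox': [230.3, 221.8, 290.8, 293.9], 'confidence': 0.84}
{'bbox': [145.5, 303.0, 210.5, 350.4], 'confidence': 0.69}
[ 2.1 -2.2] 0.018738331224522092 -155.02145385742188
```

```bash
python3 - <<'E'
from h import *
import json
from scipy.spatial.transform import Rotation as R
s=sense();y=R.from_rotvec(s["tcp_rot"]).as_matrix()[:,1];w=np.degrees(np.arctan2(y[1],y[0]));p=s["eef_pos"];print(p,w)
json.dump([*map(float,p),float(w)],open("cmd.json","w"))
E
python3 plan.py .49 .04 .13 -50 .5442 .0688 .11 -11.15
```

```text
[0.42750355 0.02487988 0.1356939 ] -101.20181225184179
x 0.195 y -0.090 z 0.019 az -0.284 | rows>= 2 -> [0.4901, 0.04, 0.13, -50.0818]
x 0.200 y 0.042 z 0.067 az -0.216 | rows>= 2 -> [0.5442, 0.0688, 0.1099, -11.2018]
```

drive_tool([
  {"x": 0.03, "y": -0.015, "z": 0.019, "ax": 0, "ay": 0, "az": -0.045, "hand": 60},
  {"x": 0.06, "y": -0.03, "z": 0.019, "ax": 0, "ay": 0, "az": -0.09, "hand": 60},
  {"x": 0.09, "y": -0.045, "z": 0.019, "ax": 0, "ay": 0, "az": -0.135, "hand": 60},
  {"x": 0.12, "y": -0.06, "z": 0.019, "ax": 0, "ay": 0, "az": -0.18, "hand": 60},
  {"x": 0.15, "y": -0.075, "z": 0.019, "ax": 0, "ay": 0, "az": -0.225, "hand": 60},
  {"x": 0.18, "y": -0.085, "z": 0.019, "ax": 0, "ay": 0, "az": -0.265, "hand": 60},
  {"x": 0.195, "y": -0.09, "z": 0.019, "ax": 0, "ay": 0, "az": -0.284, "hand": 60},
  {"x": 0.195, "y": -0.09, "z": 0.019, "ax": 0, "ay": 0, "az": -0.284, "hand": 60},
])

```text
time_s: 42.1
eef_pos: [0.4907, 0.0403, 0.13]
tcp_rot: [2.952, 1.073, 0.0]
ft_force: [0.3, 0.1, 0.4]
width: 0.06
gripper_force: 0.0
```

drive_tool([
  {"x": 0.04, "y": 0.01, "z": 0.02, "ax": 0, "ay": 0, "az": -0.045, "hand": 60},
  {"x": 0.08, "y": 0.02, "z": 0.04, "ax": 0, "ay": 0, "az": -0.09, "hand": 60},
  {"x": 0.12, "y": 0.03, "z": 0.05, "ax": 0, "ay": 0, "az": -0.135, "hand": 60},
  {"x": 0.16, "y": 0.036, "z": 0.06, "ax": 0, "ay": 0, "az": -0.18, "hand": 60},
  {"x": 0.19, "y": 0.04, "z": 0.067, "ax": 0, "ay": 0, "az": -0.21, "hand": 60},
  {"x": 0.2, "y": 0.042, "z": 0.067, "ax": 0, "ay": 0, "az": -0.216, "hand": 60},
  {"x": 0.2, "y": 0.042, "z": 0.067, "ax": 0, "ay": 0, "az": -0.216, "hand": 60},
  {"x": 0.2, "y": 0.042, "z": 0.067, "ax": 0, "ay": 0, "az": -0.216, "hand": 60},
])

```text
time_s: 42.9
eef_pos: [0.5436, 0.0678, 0.1099]
tcp_rot: [-2.43, -1.99, 0.001]
ft_force: [-0.4, 0.4, 0.1]
width: 0.0603
gripper_force: 0.0
```

```bash
python3 st.py
```

```text
[ 5.4371e+02  6.7530e+01  1.1002e+02 -1.4000e-01 -2.0000e-01 -3.5000e-01
  7.0000e-02  1.0000e-01 -2.0000e-02] yaw -11.36 rackframe -2.63 -80.62 w 0.05996312383040748 t 43.05
```

drive_tool([
  {"x": 0, "y": 0, "z": 0.12, "ax": 0, "ay": 0, "az": -0.001, "hand": 60},
  {"x": 0, "y": 0, "z": 0.2, "ax": 0, "ay": 0, "az": -0.001, "hand": 60},
  {"x": 0, "y": 0, "z": 0.219, "ax": 0, "ay": 0, "az": -0.001, "hand": 60},
  {"x": 0, "y": 0, "z": 0.219, "ax": 0, "ay": 0, "az": -0.001, "hand": 60},
  {"x": 0.02, "y": 0, "z": 0.219, "ax": 0, "ay": 0, "az": -0.001, "hand": 60},
  {"x": 0.035, "y": 0, "z": 0.219, "ax": 0, "ay": 0, "az": -0.001, "hand": 60},
  {"x": 0.044, "y": 0, "z": 0.219, "ax": 0, "ay": 0, "az": -0.001, "hand": 60},
  {"x": 0.046, "y": 0, "z": 0.219, "ax": 0, "ay": 0, "az": -0.001, "hand": 60},
])

```text
time_s: 43.85
eef_pos: [0.5478, 0.0816, 0.0454]
tcp_rot: [2.425, 1.996, 0.003]
ft_force: [-0.3, -0.4, 0.2]
width: 0.06
gripper_force: 0.2
```

```bash
python3 st.py
```

```text
[ 5.4729e+02  8.1340e+01  4.4880e+01 -1.2000e-01  3.6000e-01 -2.3000e-01
  1.2000e-01  0.0000e+00 -1.1000e-01] yaw -11.11 rackframe -2.11 -66.46 w 0.06009162451182007 t 44.0
```

drive_tool([
  {"x": 0.003, "y": 0, "z": 0, "ax": 0, "ay": 0, "az": 0, "hand": 60},
  {"x": 0.006, "y": 0, "z": 0, "ax": 0, "ay": 0, "az": 0, "hand": 60},
  {"x": 0.006, "y": 0, "z": 0, "ax": 0, "ay": 0, "az": 0, "hand": 60},
])

```text
time_s: 44.3
eef_pos: [0.547, 0.0819, 0.0444]
tcp_rot: [2.426, 1.995, -0.002]
ft_force: [-1.8, -4.9, 1.8]
width: 0.06
gripper_force: 2.4
```

```bash
python3 st.py
```

```text
[546.99  81.92  44.33  -1.41  -4.79   2.26  -8.16   1.82  -1.98] yaw -11.14 rackframe -2.29 -65.79 w 0.05984400441576815 t 44.45
```

drive_tool([
  {"x": 0.003, "y": 0, "z": 0, "ax": 0, "ay": 0, "az": 0, "hand": 60},
  {"x": 0.006, "y": 0, "z": 0, "ax": 0, "ay": 0, "az": 0, "hand": 60},
  {"x": 0.006, "y": 0, "z": 0, "ax": 0, "ay": 0, "az": 0, "hand": 60},
])

```text
time_s: 44.75
eef_pos: [0.5473, 0.0827, 0.0443]
tcp_rot: [2.424, 1.995, -0.005]
ft_force: [-2.5, -7.9, 2.9]
width: 0.0604
gripper_force: 4.1
```

```bash
python3 st.py
```

```text
[547.3   82.72  44.35  -2.03  -8.3    2.33 -12.43   2.09  -0.61] yaw -11.08 rackframe -2.13 -64.93 w 0.059834843874752505 t 44.9
```

drive_tool([
  {"x": 0.005, "y": 0, "z": 0, "ax": 0, "ay": 0, "az": 0, "hand": 60},
  {"x": 0.008, "y": 0, "z": 0, "ax": 0, "ay": 0, "az": 0, "hand": 60},
  {"x": 0.008, "y": 0, "z": 0, "ax": 0, "ay": 0, "az": 0, "hand": 60},
])

```text
time_s: 45.2
eef_pos: [0.5473, 0.0829, 0.0443]
tcp_rot: [2.421, 1.995, -0.011]
ft_force: [-3.5, -14.7, 4.3]
width: 0.06
gripper_force: 7.6
```

```bash
python3 st.py
```

```text
[547.32  82.87  44.36  -3.46 -15.29   4.36 -23.82   4.19  -1.47] yaw -11.04 rackframe -2.14 -64.78 w 0.060466585465713894 t 45.35
```

drive_tool([
  {"x": -0.02, "y": 0, "z": 0, "ax": 0, "ay": 0, "az": 0, "hand": 60},
  {"x": -0.06, "y": 0, "z": 0, "ax": 0, "ay": 0, "az": 0, "hand": 60},
  {"x": -0.1, "y": 0, "z": -0.1, "ax": 0, "ay": 0, "az": 0, "hand": 60},
  {"x": -0.2, "y": -0.1, "z": -0.25, "ax": 0, "ay": 0, "az": 0, "hand": 60},
  {"x": -0.35, "y": -0.2, "z": -0.35, "ax": 0, "ay": 0, "az": 0, "hand": 60},
  {"x": -0.5, "y": -0.3, "z": -0.35, "ax": 0, "ay": 0, "az": 0, "hand": 60},
  {"x": -0.6, "y": -0.3, "z": -0.35, "ax": 0, "ay": 0, "az": 0, "hand": 60},
  {"x": -0.6, "y": -0.3, "z": -0.35, "ax": 0, "ay": 0, "az": 0, "hand": 60},
])

```text
time_s: 46.15
eef_pos: [0.4232, -0.0758, 0.15]
tcp_rot: [2.43, 1.987, 0.0]
ft_force: [0.4, 0.2, -0.5]
width: 0.06
gripper_force: 0.0
```

```bash
python3 st.py; python3 chk.py
```

```text
[ 4.2468e+02 -7.3170e+01  1.4955e+02 -2.0000e-02 -1.6000e-01  1.3000e-01
  4.0000e-02 -1.4000e-01  7.0000e-02] yaw -11.22 rackframe -91.89 -240.63 w 0.06028415683588985 t 46.3
next -x edge, d -10..10
   [117, 116, 116, 115, 115, 115, 117, 119, 126, 138, 156, 178, 194, 201, 203, 203, 203, 203, 203, 203, 203]
   [116, 116, 115, 114, 114, 115, 116, 118, 125, 137, 155, 177, 193, 200, 201, 202, 202, 202, 202, 202, 202]
   [122, 121, 119, 117, 113, 111, 111, 114, 121, 134, 154, 176, 192, 199, 200, 201, 201, 201, 200, 200, 200]
next -y edge
   [122, 122, 120, 110, 101, 95, 91, 92, 100, 115, 139, 168, 189, 199, 202, 203, 203, 203, 203, 203, 203]
   [114, 115, 113, 105, 99, 94, 90, 92, 100, 115, 139, 168, 190, 200, 202, 203, 203, 203, 203, 203, 203]
   [93, 94, 95, 96, 95, 92, 90, 93, 101, 115, 139, 169, 191, 201, 204, 205, 205, 205, 205, 205, 205]
endwall inner
   [195, 193, 188, 178, 162, 139, 114, 96, 91, 100, 117, 137, 153, 163, 167, 166, 165, 168, 172, 176, 177]
   [197, 196, 193, 185, 170, 144, 115, 96, 90, 99, 117, 137, 153, 163, 167, 166, 166, 168, 173, 176, 177]
   [178, 179, 178, 17
[... 925 characters left out ...]
 112, 113, 114, 117, 123, 133, 145, 159, 173, 185, 194, 200, 203, 204, 205, 205, 205, 205, 205, 205]
   [114, 114, 114, 115, 118, 125, 135, 147, 162, 176, 188, 196, 203, 206, 207, 208, 208, 208, 207, 207, 207]
side -y face, z 19..39
   [107, 108, 109, 109, 106, 102, 96, 88, 81, 76, 75, 76, 81, 88, 95, 101, 106, 109, 110, 111, 111]
   [106, 108, 108, 108, 106, 102, 95, 88, 81, 76, 74, 76, 81, 88, 95, 102, 106, 109, 111, 112, 112]
   [105, 107, 108, 107, 106, 101, 95, 88, 81, 76, 74, 76, 81, 89, 96, 103, 108, 111, 113, 113, 114]
{'bbox': [143.0, 304.1, 211.6, 352.2], 'confidence': 0.69}
{'bbox': [232.1, 221.1, 291.2, 295.7], 'confidence': 0.66}
[ 2.1 -1.5] 0.2007391736857236 -154.1647491455078
```

```bash
python3 -c "
from workcell import *
print(close_job())"
```

```text
the job is handed in; nothing more can be done
None
```

The job is handed in: the separator lies flat on the stored slab, and the second slab was slid over it and pressed to contact against both rack walls. The last camera check shows it square and flush to within about 1 mm. I could not check the alignment of the separator and stored slab underneath as precisely. About 46 s of the 72 s were used, and I did not touch the tin, ramekin or pink look-alike.

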